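# Dry the dipped furniture feet

## Task

Hang every freshly dipped foot that stands on the worktop on the drying rail by its hook, each in a free gap of its own midway between its hanging neighbours, without knocking those off or along. Only then switch on the heat: push the black knob in, turn it clockwise past its safety stop to the orange dot and let it come out. Last, wind the brass timer key clockwise as far as it goes.

Things in the scene. Friction and masses are not known exactly. Their poses are not given: they have to be found in the camera images.
- dryer: drying station, fixed: drip tray 376 mm long (y), x from -50 to +75 mm, rim 19 mm high; round steel rail 10 mm thick along y straight above the origin at z = 155 mm, on posts at y = +-178 mm; behind it (x = 43 to 78 mm) an infra-red panel 130 mm high. Origin: on the worktop under the rail's middle; z up, front to -x. Feet hang on the rail at y = +150, +50, -50, -150 mm; the gaps between are free
- gap1 (a point): free place 1 on the rail (y = +100 mm of the drying station), on the rail's axis; axes those of the station
- gap2 (a point): free place 2 on the rail (y = +0 mm of the drying station), on the rail's axis; axes those of the station
- gap3 (a point): free place 3 on the rail (y = -100 mm of the drying station), on the rail's axis; axes those of the station
- foot1: freshly dipped turned wooden foot, dark brown, 38 mm across, 42 mm high, 130 g, with a steel glide below, a dipping hook and an orange grip on top, 128 mm high in all. Origin: centre of the flat underside (36 mm across); z up along the foot. At the start it stands on the worktop; 2 or 3 of the three feet are there
- foot1_crook (a point): hook of foot1: where the rail's axis lies when it hangs, 87.4 mm above the foot's origin, on its axis. Steel strip 12 mm wide (y), bent in the foot's x-z plane: stem at x = -14 mm, roof peak over x = 0, lip at x = +14 mm ending 76 mm above the underside. The rail enters from the foot's +x side, under the lip and over the lower bend (top 50 mm above the underside), then rises into the crook
- foot1_grip (a point): middle of the orange plastic grip of foot1, 113 mm above the underside: 10 mm thick (foot's x), 18 mm wide (y), 30 mm high; held from above across its 10 mm. Below it the hook's roof slopes down to x = +-16 mm
- foot2: freshly dipped turned wooden foot, dark brown, 38 mm across, 42 mm high, 130 g, with a steel glide below, a dipping hook and an orange grip on top, 128 mm high in all. Origin: centre of the flat underside (36 mm across); z up along the foot. At the start it stands on the worktop; 2 or 3 of the three feet are there
- foot2_crook (a point): hook of foot2: where the rail's axis lies when it hangs, 87.4 mm above the foot's origin, on its axis. Steel strip 12 mm wide (y), bent in the foot's x-z plane: stem at x = -14 mm, roof peak over x = 0, lip at x = +14 mm ending 76 mm above the underside. The rail enters from the foot's +x side, under the lip and over the lower bend (top 50 mm above the underside), then rises into the crook
- foot2_grip (a point): middle of the orange plastic grip of foot2, 113 mm above the underside: 10 mm thick (foot's x), 18 mm wide (y), 30 mm high; held from above across its 10 mm. Below it the hook's roof slopes down to x = +-16 mm
- foot3: freshly dipped turned wooden foot, dark brown, 38 mm across, 42 mm high, 130 g, with a steel glide below, a dipping hook and an orange grip on top, 128 mm high in all. Origin: centre of the flat underside (36 mm across); z up along the foot. At the start it stands on the worktop; 2 or 3 of the three feet are there
- foot3_crook (a point): hook of foot3: where the rail's axis lies when it hangs, 87.4 mm above the foot's origin, on its axis. Steel strip 12 mm wide (y), bent in the foot's x-z plane: stem at x = -14 mm, roof peak over x = 0, lip at x = +14 mm ending 76 mm above the underside. The rail enters from the foot's +x side, under the lip and over the lower bend (top 50 mm above the underside), then rises into the crook
- foot3_grip (a point): middle of the orange plastic grip of foot3, 113 mm above the underside: 10 mm thick (foot's x), 18 mm wide (y), 30 mm high; held from above across its 10 mm. Below it the hook's roof slopes down to x = +-16 mm
- hung1: foot already hanging on the rail at y = +150 mm of the station, loose; same sizes, hook and grip as foot1, origin at its underside; lip of its hook to the station's +x, since the rail is loaded from the front
- hung2: foot already hanging on the rail at y = +50 mm of the station, loose; same sizes, hook and grip as foot1, origin at its underside; lip of its hook to the station's +x, since the rail is loaded from the front
- hung3: foot already hanging on the rail at y = -50 mm of the station, loose; same sizes, hook and grip as foot1, origin at its underside; lip of its hook to the station's +x, since the rail is loaded from the front
- hung4: foot already hanging on the rail at y = -150 mm of the station, loose; same sizes, hook and grip as foot1, origin at its underside; lip of its hook to the station's +x, since the rail is loaded from the front
- control: control box of the dryer, fixed, 200 mm (x) x 100 mm (y), top at z = 57 mm: black heat knob at x = -45 mm, brass timer key at x = +50 mm. Origin: on the worktop under its middle, z up. Marks round the knob: white bar at off, orange dot (working heat), two red dots (full heat)
- heat_grip (a point): on the upright axis of the heat knob, 9 mm below the top of its bar. Bar 40 mm long (this point's x), 12 mm thick (its y), 30 mm high; white line towards +x. 21 mm under this point the bar stands on a round skirt 52 mm across with two steel tabs, which catch on two steel keepers on the box (29 to 42 mm from the axis, tops 18 mm under this point while the knob is out)
- heat_push (a joint): how far the heat knob is pushed straight down, m: 0 out, 0.009 fully in; spring, 4 N at first, 11 N fully in; comes out by itself
- heat_knob (a joint): turn of the heat knob, rad, clockwise from above: 0 off, 1.2 orange dot, 2.2 red dots, end 2.4. With the knob out, its tabs meet the keepers at about 0.25; pushed in 7 mm or more they pass underneath, are clear beyond 0.76, and the knob may then come out again; stays where it is left
- timer_grip (a point): on the upright axis of the timer key, 9 mm below the top of its wings: 48 mm long (this point's x), 9 mm thick (its y), 24 mm high; 29 mm under this point lies the dial
- timer_key (a joint): turn of the timer key, rad, clockwise from above: winds a mainspring; 0 run down, 6.0 fully wound, at a hard stop; takes 0.07 to 0.13 N m and stays where it is let go, so it can be wound in several part turns

How it is judged:
By the outcome, as a careful person would: the job done as asked, in the order asked, and still so for the second after the job is handed in, with the robot touching nothing.
Of foot1, foot2, foot3 only 2 to 3 are there at a start; the rules pass over those that are not, and their reading is None.
At some moment in a run one of foot1, foot2, foot3 may be knocked a few centimetres aside while the robot is not near it.
It also fails if it takes over 192 s, if anything falls off the work surface, if the arm or the gripper's body presses on something with over 40 N, if the wrist force passes 120 N, or if a joint passes its speed limit or range.

## Robot

A 6-joint arm with a two-finger parallel gripper is mounted at the origin on the work surface; the furniture and walls round the work are solid. World frame = base frame: x ahead of the robot, y to its left, z up, the work surface at z = 0. Lengths are in m, angles in rad, forces in N, time in s.
With the tool pointing down it reaches from about 0.3 to 0.875 m from the base axis. Payload 4.2 kg.
Tool frame: the origin (TCP) lies midway between the tips of the shut fingers; the grasp point (between the pads) lies 19 mm behind it (bot.grip_depth is the distance from the TCP to the grasp point, in m); z points along the fingers, y is the direction in which the jaws open and shut (so a half turn about z gives the same grasp; the last joint's range is limited). The gripper opens to 85 mm and grips with 20 to 120 N. Pads are 22 mm wide; open, the fingers measure 114 mm over their backs; the gripper's body (76 mm by 85 mm) begins 54 mm behind the grasp point. The pads swing forward as they close: fully open they stand 13 mm farther back than shut.
Start: joints at [1.317, 0.32, 1.565, -0, 1.257, -0.02], TCP at [0.133, 0.559, 0.208] pointing down, gripper open.
Joint ranges: [-3.11, 3.11], [-0.84, 2.01], [0.21, 2.61], [-1.34, 4.49], [0.05, 2.63], [-2.56, 2.56]. Speed limits (rad/s): [2.57, 2.57, 3.14, 3.14, 3.14, 3.14].

## Interface

Orientations are given as [roll, pitch, yaw] about the fixed x, y, z axes, in that order (R = Rz(yaw) Ry(pitch) Rx(roll)).
In Python, from rig import bot, imaging, close_job, recognise, outline_of, tip_of gives the robot as it stands.
- The arm moves only by the shell command python3 -m creep 'ROWS' [FORCE]. ROWS is a JSON object of lists of equal length, an entry for each row: "hand": the opening, from 0 (shut) to 1 (fully open); "delta_pos": the shift along the tool's x, y, z in mm, a list of three; "rotation": the turn, a rotation vector about the tool's x, y, z in degrees, a list of three. In form: {"hand": [hand, ...], "delta_pos": [[x, y, z], ...], "rotation": [[rx, ry, rz], ...]}. A call has 1 to 5 rows; each row shifts and turns the commanded pose from where the row before left it, along the tool's axes as they then stand; what a row does not reach is not made up. A row lasts 1/8 s, in which the tool goes at most 62.5 mm and 10.7 degrees, less where a joint would pass 70% of its speed; a pose out of reach is approached as far as the arm can. A call is refused whole if a number of a shift passes 62.5 or a number of a turn 10.7, either way. A call with a gripper value outside its range is refused whole. The fingers move at their own pace and stop on an object; FORCE is the grip in N (left out, the last holds). Time passes only in rows, so rows that do not move let the fingers close. It gives the time, the measured TCP pose, the force and the opening at its end, in the units of the state.
- bot.observe(): the state, without advancing time (a new reading comes with each control period).
- imaging.grab_frame(name): name is "side" or "top"; returns (picture, depth): 384x512x3 uint8, red, green, blue; 384x512 float32, m along the optical axis (not along the pixel's ray), 0 where there is no reading.
- imaging.get_calibration(name): a dict with "fx", "fy", "cx", "cy" (pixels), "origin" and "rotation" of the camera in the world. Camera axes: x right, y down, z forward; pixel columns grow to the right and rows downward; lengths in m; the calibration is good to about 2 mm. A picture is of the moment at which its call begins. get_calibration takes no time and is no camera call.
- close_job(): hands the job in, once; it reports no verdict.
Trained networks look in the newest picture that a camera, given by its name, has taken for a name from the list of things; names that differ only in an ending like _2 or _b are one class to them, and where a whole thing is asked for, a point or a joint stands for the part that bears it (a point fixed in the world has none). Each returns a list of dicts, best first, with "score" (0 to 1); they miss things now and then, are a little off and sometimes report something else, mostly with a low value. They report only what shows in the picture. A call takes as long as a camera call.
- recognise(camera, query): "position" ([column, row] in pixels, amid what is visible of it).
- outline_of(camera, query): "mask" (384x512 bool, what is visible of it) and "position" ([column, row] in pixels, amid what is visible of it).
- tip_of(camera, query): "position" ([column, row] in pixels: a listed point, or the origin of a listed thing).
The state is a dict: "clock": time; "q": joint angles; "qvel": joint speeds; "tau": joint torques, N m; "tcp_pos": TCP position; "eef_rot": TCP orientation; "contact_force": force on the tool from outside, world axes, zero at the start; "ft_torque": the same for the moment, N m; "finger_gap": finger opening in m.
Only numpy, scipy, OpenCV 4.12 (cv2) and the standard library are available. Lean on these libraries where they do the work, as an engineer would, in place of code of your own. Each camera call takes 0.05 s, during which the arm holds its last target.

## Working session

There is one attempt and no reset: what is moved stays moved. The work goes in short steps, Python scripts to look and compute and a shell command to move; the robot and the scene stay as the last step left them, time stands still between calls to the robot, and variables do not carry over. Pictures are saved under pics/ and viewed, and the job is handed in when it is done.

```bash
ls; mkdir -p pics; python3 - <<'E'
from rig import bot, imaging
import cv2,numpy as np
print(bot.observe())
for n in ("side","top"):
    p,d=imaging.grab_frame(n); cv2.imwrite(f"pics/{n}0.png",p[:,:,::-1]); np.save(f"pics/{n}0.npy",d)
    print(n,imaging.get_calibration(n))
E
```

```text
pics
{'clock': 0.0, 'q': array([ 1.31704742e+00,  3.20306077e-01,  1.56569651e+00, -1.89716018e-05,
        1.25744017e+00, -2.00200951e-02]), 'qvel': array([-7.52455383e-04,  1.09511960e-03, -5.48622049e-05,  1.15261415e-03,
        7.85662795e-04, -4.22235415e-04]), 'tau': array([-3.38668478e-04, -4.15509009e+01, -2.34164894e+01, -4.59979105e-06,
        8.07811419e-03,  1.09037481e-05]), 'tcp_pos': array([0.13305435, 0.55883752, 0.2072674 ]), 'eef_rot': array([-3.13974256e+00, -1.90033895e-05,  2.90786969e+00]), 'contact_force': array([0.09104231, 1.08717883, 0.28617883]), 'ft_torque': array([ 0.02464922, -0.01766504, -0.04713889]), 'finger_gap': 0.08505248835486122}
side {'fx': 443.3435105398635, 'fy': 443.3435105398635, 'cx': 252.6768637247964, 'cy': 197.45087463901024, 'origin': array([ 0.07070147, -0.85689326,  0.55997427]), 'rotation': array([-2.04909073e+00, -1.70577087e-03, -5.12482815e-01])}
top {'fx': 433.01890327311804, 'fy': 433.01890327311804, 'cx': 254.02445458917651, 'cy': 193.9524801734152, 'origin': array([ 0.43161198, -0.15616628,  1.05719474]), 'rotation': array([-3.07658437, -0.00947352, -1.59744038])}
```

View pics/side0.png

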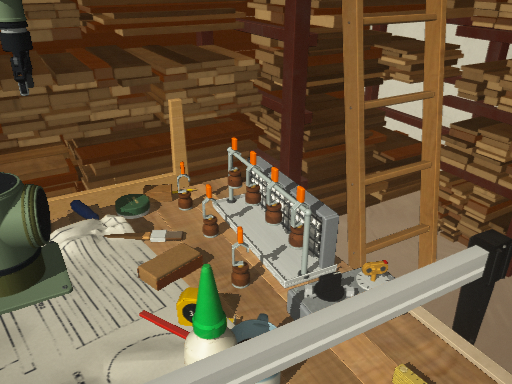

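View pics/top0.png

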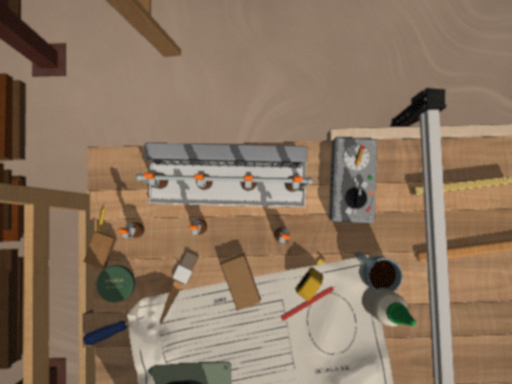

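```bash
cat > h.py <<'E'
import numpy as np, cv2
from scipy.spatial.transform import Rotation as R
from rig import bot, imaging, recognise, outline_of, tip_of
class Cam:
    def __init__(s,n):
        c=imaging.get_calibration(n); s.n=n; s.c=c; s.o=np.array(c['origin']); s.R=R.from_euler('xyz',c['rotation']).as_matrix()
    def ray(s,u,v): 
        c=s.c; return s.R@np.array([(u-c['cx'])/c['fx'],(v-c['cy'])/c['fy'],1.])
    def pt(s,u,v,d): return s.o+s.ray(u,v)*d
    def atz(s,u,v,z): r=s.ray(u,v); return s.o+r*(z-s.o[2])/r[2]
    def proj(s,p):
        q=s.R.T@(np.asarray(p,float)-s.o); return np.array([q[0]/q[2]*s.c['fx']+s.c['cx'],q[1]/q[2]*s.c['fy']+s.c['cy']])
    def cloud(s,d):
        v,u=np.mgrid[0:384,0:512]; c=s.c
        P=np.stack([(u-c['cx'])/c['fx'],(v-c['cy'])/c['fy'],np.ones_like(u,float)],-1)*d[...,None]
        return P@s.R.T+s.o
    def grab(s,name=None):
        p,d=imaging.grab_frame(s.n)
        if name: cv2.imwrite(f'pics/{name}.png',p[:,:,::-1])
        return p,d
top=Cam('top'); side=Cam('side')
def state():
    o=bot.observe(); print('t %.2f'%o['clock'],'tcp',(o['tcp_pos']*1000).round(1),'rpy',np.degrees(o['eef_rot']).round(2),'F',o['contact_force'].round(1),'gap',round(o['finger_gap']*1000,1),'q',o['q'].round(2)); return o
E
python3 - <<'E'
from h import *
d=np.load('pics/top0.npy'); P=top.cloud(d)
for u,v in [(100,330),(340,250),(250,225),(130,200),(430,230),(440,350),(350,150),(340,190),(240,270),(380,275)]: print((u,v),d[v,u],P[v,u].round(3))
d=np.load('pics/side0.npy'); P=side.cloud(d)
for u,v in [(40,330),(220,250),(270,360)]: print((u,v),d[v,u],P[v,u].round(3))
for q in ['foot1','hung1','foot1_grip','foot1_crook','gap1','dryer','heat_grip','timer_grip','control']:
    for c in ('top','side'):
        r=tip_of(c,q); print(q,c,[(round(x['score'],2),np.round(x['position'],1).tolist()) for x in r])
E
```

```text
(100, 330) 1.0074245 [0.191 0.199 0.028]
(340, 250) 1.0519799 [ 0.358 -0.373  0.001]
(250, 225) 1.0494231 [ 0.425 -0.156  0.005]
(130, 200) 1.0542063 [0.493 0.134 0.001]
(430, 230) 0.9073482 [ 0.405 -0.533  0.15 ]
(440, 350) 0.8646794 [ 0.167 -0.529  0.178]
(350, 150) 1.004283 [ 0.592 -0.393  0.064]
(340, 190) 1.0079266 [ 0.501 -0.368  0.054]
(240, 270) 1.0128088 [ 0.321 -0.13   0.035]
(380, 275) 0.99373686 [ 0.303 -0.451  0.056]
(40, 330) 0.0 [ 0.071 -0.857  0.56 ]
(220, 250) 0.98789203 [ 0.412 -0.104  0.001]
(270, 360) 0.5140659 [ 0.27  -0.545  0.156]
foot1 top [(0.72, [358.7, 198.6]), (0.62, [284.3, 232.4]), (0.55, [198.8, 224.3]), (0.5, [137.1, 232.6]), (0.29, [157.6, 177.5])]
foot1 side [(0.81, [239.6, 286.3]), (0.75, [211.8, 233.8]), (0.63, [183.9, 210.9]), (0.41, [206.3, 189.9]), (0.32, [299.6, 244.7])]
hung1 top [(0.74, [293.8, 184.1]), (0.65, [246.5, 182.2]), (0.54, [157.9, 180.8]), (0.48, [209.3, 182.2])]
hung1 side [(0.59, [252.4, 199.9]), (0.59, [271.1, 218.9]), (0.59, [299.9, 239.1]), (0.58, [235.9, 184.8])]
foot1_grip top [(0.49, [284.5, 237.1]), (0.34, [349.6, 181.7])]
foot1_grip side [(0.85, [238.8, 234.3])]
foot1_crook top [(0.46, [282.5, 231.9]), (0.46, [122.4, 225.6])]
foot1_crook side [(0.58, [240.7, 243.8])]
gap1 top [(0.77, [274.5, 179.0]), (0.75, [224.5, 178.0]), (0.69, [176.7, 180.1])]
gap1 side [(0.87, [282.6, 194.4]), (0.84, [261.2, 176.1]), (0.79, [240.4, 157.8]), (0.34, [264.3, 238.3])]
dryer top [(0.71, [230.6, 186.4])]
dryer side [(0.74, [259.9, 234.8])]
heat_grip top [(0.7, [175.4, 177.7]), (0.62, [364.0, 197.2])]
heat_grip side [(0.76, [329.6, 275.3])]
timer_grip top [(0.65, [361.4, 154.8])]
timer_grip side [(0.78, [377.4, 266.1])]
control top []
control side [(0.9, [346.0, 312.9])]
```

```bash
python3 - <<'E'
import cv2,numpy as np
t=cv2.imread('pics/top0.png'); s=cv2.imread('pics/side0.png')
def z(im,x,y,w,h,f): return cv2.resize(im[y:y+h,x:x+w],None,fx=f,fy=f,interpolation=cv2.INTER_CUBIC)
cv2.imwrite('pics/ztop.png',np.vstack([z(t,105,160,200,95,4)]))
cv2.imwrite('pics/zside.png',z(s,165,130,190,145,4))
cv2.imwrite('pics/zctl.png',np.hstack([z(t,325,130,60,100,5.5),z(s,285,250,110,70,4)[:550]] if 0 else [z(t,325,130,60,100,5)]))
cv2.imwrite('pics/zctl2.png',z(s,285,240,115,80,6))
E
```

```text
(no output)
```

View pics/ztop.png

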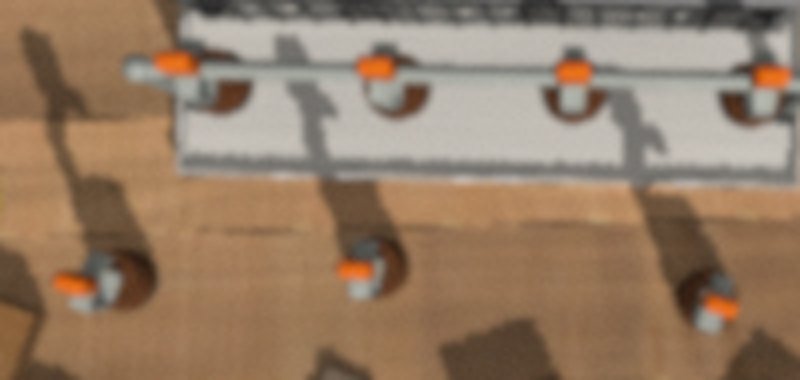

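View pics/zside.png

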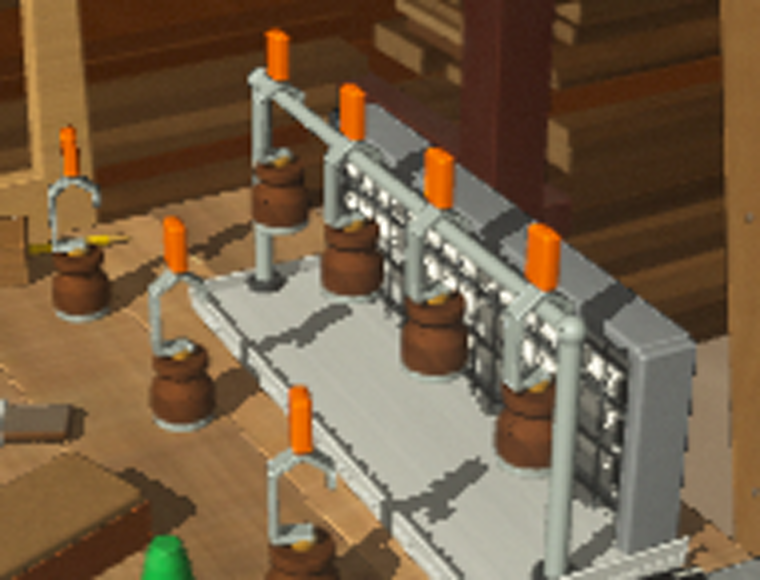

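View pics/zctl.png

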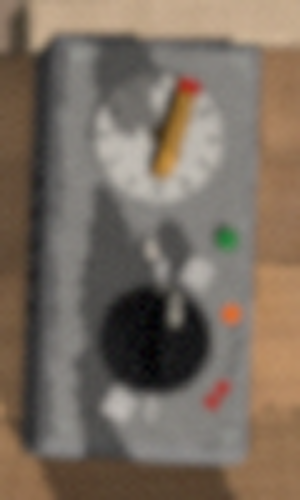

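View pics/zctl2.png

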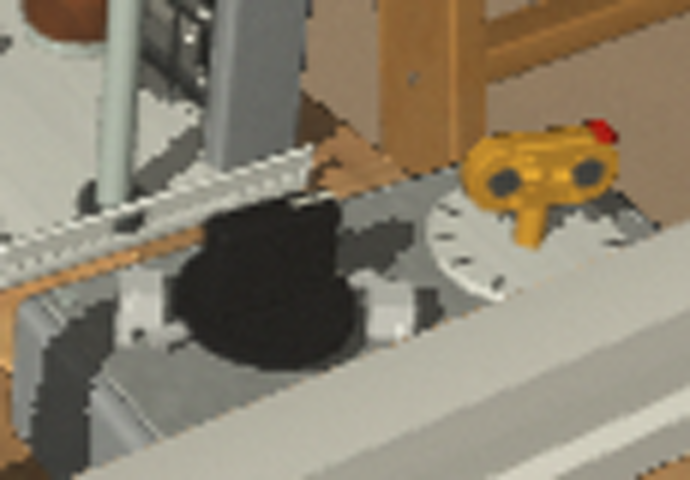

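```bash
cat >> h.py <<'E'
from scipy.optimize import least_squares
def box(p,c,h,ay=0):
    q=p-np.array(c)
    if ay: q=q@R.from_euler('y',ay).as_matrix()
    q=abs(q)-np.array(h); return np.linalg.norm(np.maximum(q,0),axis=1)+np.minimum(q.max(1),0)
def foot_sdf(p):
    r=np.hypot(p[:,0],p[:,1]); a=np.stack([r-18.5,abs(p[:,2]-21)-21],1)
    cyl=np.linalg.norm(np.maximum(a,0),axis=1)+np.minimum(a.max(1),0)
    L=[cyl,box(p,(0,0,113),(5,9,15)),box(p,(-14,0,70),(1.2,6,22)),box(p,(14,0,84),(1.2,6,8)),box(p,(-6,0,48),(8,6,1.5)),
       box(p,(7.5,0,95),(9,6,1.2),np.arctan2(6,16)),box(p,(-7.5,0,95),(9,6,1.2),-np.arctan2(6,16))]
    return np.min(L,axis=0)
def fit_foot(pts,x0,y0,z0=0,yaws=np.radians(np.arange(0,360,30)),fitz=False):
    p=pts*1000; best=None
    def f(v):
        z=v[3] if fitz else z0
        q=(p-np.array([v[0],v[1],z]))@R.from_euler('z',v[2]).as_matrix()
        return foot_sdf(q)
    for y in yaws:
        v0=[x0,y0,y]+([z0] if fitz else [])
        r=least_squares(f,v0,loss='soft_l1',f_scale=2.0)
        if best is None or r.cost<best.cost: best=r
    return best
def feet_cloud(frames=None):
    T=top.grab()[1] if frames is None else frames[0]; S=side.grab()[1] if frames is None else frames[1]
    return top.cloud(T)[T>0],side.cloud(S)[S>0]
E
python3 - <<'E'
from h import *
f=(np.load('pics/top0.npy'),np.load('pics/side0.npy'))
A,B=feet_cloud(f)
for u,v in [(137,232),(199,224),(284,232)]:
    c=top.atz(u,v,0.02)[:2]
    for nm,C in(('top',A),('side',B),('both',np.vstack([A,B]))):
        m=(np.hypot(*(C[:,:2]-c).T)<0.035)&(C[:,2]>0.012)&(C[:,2]<0.14)
        r=fit_foot(C[m],*(c*1000)); print(nm,m.sum(),(r.x[:2]).round(1),np.degrees(r.x[2]).round(1)%360,'cost',round(2*r.cost/m.sum(),2))
# rail: top & side points z .15-.165
t=f[0];
for nm,C in(('top',A),('side',B)):
    m=(abs(C[:,2]-0.155)<0.008)&(C[:,0]>0.48)&(C[:,0]<0.60)&(C[:,1]<.15)&(C[:,1]>-.32)
    P=C[m]; 
    for _ in range(4):
        k=np.polyfit(P[:,1],P[:,0],1); e=P[:,0]-np.polyval(k,P[:,1]); P=P[abs(e)<max(.006,0*e.std())]
    print(nm,len(P),k,np.degrees(np.arctan(k[0])),P[:,1].min(),P[:,1].max())
for c in ('top','side'):
    cam=top if c=='top' else side
    for q,z in (('gap1',.155),('heat_grip',.09),('timer_grip',.08),('hung1',.155-.0874)):
        print(c,q,[(round(x['score'],2),cam.atz(*x['position'],z).round(4)[:2].tolist()) for x in tip_of(c,q)])
E
```

```text
top 297 [422.2 117.8] 340.2 cost 1.58
side 331 [418.3 120.8] 343.5 cost 3.38
both 628 [420.6 119.1] 340.2 cost 3.39
top 213 [425.8 -33.8] 355.0 cost 1.57
side 431 [421.7 -30.9] 355.5 cost 2.67
both 644 [422.8 -31.8] 354.5 cost 3.07
top 197 [ 400.7 -232.1] 335.2 cost 1.85
side 582 [ 397.5 -227.5] 341.8 cost 2.55
both 779 [ 398.2 -228.1] 340.3 cost 2.98
top 685 [0.04811742 0.52961977] 2.754800510855075 -0.2880786649263971 0.07858599055763432
side 466 [0.04703508 0.52257099] 2.692927064528636 -0.2888985980959089 0.0806069181443615
top gap1 [(0.77, [0.5203, -0.21]), (0.75, [0.5251, -0.1054]), (0.69, [0.5233, -0.0056])]
top heat_grip [(0.7, [0.5354, 0.0081]), (0.62, [0.4806, -0.4134])]
top timer_grip [(0.65, [0.578, -0.4143])]
top hung1 [(0.74, [0.516, -0.2591]), (0.65, [0.5232, -0.1507]), (0.54, [0.5317, 0.052]), (0.48, [0.5254, -0.0655])]
side gap1 [(0.87, [0.5134, -0.1942]), (0.84, [0.5204, -0.0971]), (0.79, [0.5299, 0.0179]), (0.34, [0.3981, -0.3164])]
side heat_grip [(0.76, [0.4888, -0.3855])]
side timer_grip [(0.78, [0.5902, -0.3963])]
side hung1 [(0.59, [0.5303, -0.0403]), (0.59, [0.5222, -0.1391]), (0.59, [0.5307, -0.2378]), (0.58, [0.5341, 0.0524])]
```

```bash
cat > fitall.py <<'E'
from h import *
def run(f):
    A,B=feet_cloud(f)
    print('hung')
    for y in (.05,-.05,-.15,-.25):
        c=np.array([.526+.048*y,y])
        o=[]
        for nm,C in(('top',A),('side',B)):
            m=(np.hypot(*(C[:,:2]-c).T)<0.032)&(C[:,2]>0.06)&(C[:,2]<0.21)
            m&=~((abs(C[:,2]-.155)<.01)&(abs(C[:,1]-c[1])>.012))
            r=fit_foot(C[m],*(c*1000),z0=67.6,yaws=np.radians([-20,0,20]),fitz=True); o.append((nm,m.sum(),r.x[[0,1,3]].round(1),np.degrees(r.x[2]).round(1),round(2*r.cost/m.sum(),2)))
        print(o)
if __name__=='__main__':
    f=(np.load('pics/top0.npy'),np.load('pics/side0.npy')); run(f)
    A,B=feet_cloud(f)
    for nm,C in(('top',A),('side',B)):
        m=(abs(C[:,2]-.057)<.006)&(abs(C[:,1]+.405)<.09)&(C[:,0]>.4)&(C[:,0]<.68)
        print(nm,'box',m.sum(),cv2.minAreaRect((C[m][:,:2]*1000).astype(np.float32)), 'z',np.median(C[m][:,2]))
        for q,c in (('knob',(.482,-.405)),('key',(.583,-.405))):
            m=(np.hypot(*(C[:,:2]-c).T)<0.036)&(C[:,2]>.075)
            P=C[m]; 
            if len(P)<5: continue
            hi=P[P[:,2]>np.percentile(P[:,2],97)-.012]
            cc,(w,h),a=cv2.minAreaRect((hi[:,:2]*1000).astype(np.float32)); mu=hi[:,:2].mean(0); u,s,vt=np.linalg.svd(hi[:,:2]-mu)
            print(nm,q,len(P),'zmax',P[:,2].max().round(4),np.percentile(P[:,2],90).round(4),'rect',np.round(cc,1),round(w,1),round(h,1),round(a,1),'pca',mu.round(4),np.degrees(np.arctan2(vt[0,1],vt[0,0])).round(1))
E
python3 fitall.py
```

```text
hung
[('top', np.int64(298), array([533.1,  46.8,  67.3]), np.float64(-4.1), np.float64(4.56)), ('side', np.int64(456), array([528.4,  49.8,  68.5]), np.float64(9.5), np.float64(5.3))]
[('top', np.int64(239), array([528.3, -54.2,  66.6]), np.float64(0.2), np.float64(2.74)), ('side', np.int64(490), array([524. , -51.8,  68.5]), np.float64(0.6), np.float64(2.71))]
[('top', np.int64(218), array([ 523.5, -154.2,   66.9]), np.float64(0.1), np.float64(3.0)), ('side', np.int64(610), array([ 519.4, -151.3,   68.2]), np.float64(2.0), np.float64(2.55))]
[('top', np.int64(250), array([ 518.5, -255.9,   67. ]), np.float64(-0.5), np.float64(4.47)), ('side', np.int64(684), array([ 514.9, -252.3,   68. ]), np.float64(2.4), np.float64(5.34))]
top box 2831 ((527.2719116210938, -403.46343994140625), (100.080322265625, 199.41285705566406), 85.71461486816406) z 0.05690801495803344
top knob 182 zmax 0.1078 0.1038 rect [ 483.  -400.4] 12.6 40.3 84.6 pca [ 0.4823 -0.3994] 172.0
top key 118 zmax 0.1041 0.1006 rect [ 576.5 -407.5] 10.6 44.6 70.6 pca [ 0.5765 -0.407 ] 161.7
side box 1390 ((523.1099243164062, -386.3328857421875), (73.12769317626953, 198.75718688964844), 87.48650360107422) z 0.05816175702683729
side knob 421 zmax 0.1049 0.1035 rect [ 477.5 -399. ] 14.3 39.2 85.3 pca [ 0.4763 -0.4007] 171.9
side key 315 zmax 0.102 0.0996 rect [ 572.1 -405.6] 11.3 46.3 72.1 pca [ 0.5714 -0.407 ] 160.5
```

```bash
cat >> h.py <<'E'
def goto(x,y,z,yaw):
    o=state(); p=o['tcp_pos']*1000; Rm=R.from_euler('xyz',o['eef_rot']); d=np.array([x,y,z])-p
    Rt=R.from_euler('xyz',[180,0,yaw],degrees=True)
    rv=np.degrees((Rm.inv()*Rt).as_rotvec())
    print('turn(tool)',rv.round(1),'| shift now-axes',Rm.inv().apply(d).round(1),'| shift final-axes',Rt.inv().apply(d).round(1),'| world',d.round(1))
E
python3 - <<'E'
from h import *
f=(np.load('pics/top0.npy'),np.load('pics/side0.npy'))
P=top.cloud(f[0]); 
for u,v in [(15,190),(50,195),(80,200),(35,300),(60,250),(70,350),(180,45),(130,10),(30,40),(10,100),(8,250)]: print('top',u,v,P[v,u].round(2))
P=side.cloud(f[1])
for u,v in [(177,110),(177,150),(110,168),(60,190),(160,180),(25,90),(15,40)]: print('side',u,v,P[v,u].round(2))
# max height by xy cell
A=np.vstack([top.cloud(f[0])[f[0]>0],P[f[1]>0]])
print('height map (cm), rows x .1..0.7, cols y .6..-.6')
for x in np.arange(0.75,-0.01,-.05):
    print('%.2f'%x,' '.join('%3d'%(100*A[(abs(A[:,0]-x)<.025)&(abs(A[:,1]-y)<.025)][:,2].max()) if ((abs(A[:,0]-x)<.025)&(abs(A[:,1]-y)<.025)).any() else ' --' for y in np.arange(.65,-.66,-.05)))
E
```

```text
top 15 190 [0.52 0.38 0.06]
top 50 195 [ 0.52  0.38 -0.11]
top 80 200 [ 0.52  0.38 -0.33]
top 35 300 [ 0.25  0.38 -0.04]
top 60 250 [ 0.34  0.62 -0.71]
top 70 350 [-0.06  0.57 -0.71]
top 180 45 [ 1.18  0.12 -0.71]
top 130 10 [ 1.13  0.21 -0.3 ]
top 30 40 [ 1.11  0.62 -0.48]
top 10 100 [ 0.92  0.75 -0.58]
top 8 250 [ 0.35  0.72 -0.53]
side 177 110 [0.51 0.39 0.18]
side 177 150 [0.5  0.38 0.06]
side 110 168 [ 0.36  0.76 -0.12]
side 60 190 [ 0.17  0.78 -0.18]
side 160 180 [ 0.44  0.39 -0.03]
side 25 90 [0.12 0.51 0.26]
side 15 40 [0.13 0.52 0.39]
height map (cm), rows x .1..0.7, cols y .6..-.6
0.75 -69 -69 -69 -69 -70 -69 -69 -69 -69 -69 -70 -70 -70 -69 -69 -69 -69 -70 -70 -70 -70 -69 -69 -70  --  --  --
0.70 -69 -69 -69 -70  --  --  --  --  --  --  --  --  --  --  --  --  --  --  --  --  --  --  --  19  19  --  --
0.65 -69 -70 -69 -69  --  --  --  --   0   0   0   0  --  --   0   0   0   0   0   0   5   5   1  19  19   0   0
0.60 -69 -70 -69 -68  --  --  --  --   0   0   0   2  13  13  13  13  13  13  13  13   6  10   6   0  18   0   0
0.55  --  -- -70 -68  --  20  --  --   0   0   0  
[... 606 characters left out ...]
9   9   9  18   0   0
0.25 -70 -69 -70  --  --  -2  --  --   0   3   3   3   2   1   0   3   4   3   6   6   1  12  24  16  18   0   0
0.20 -70 -69 -69  --  --  -2  --  --   3   3   3   3   2   0   0   3   1   1   1   1   1  11  22  13  18   0   0
0.15  33  35  48  48  --  -2  --  --   3   3   2   3   2   1   0   0   0   1   1   1   1   1   1   0  18   0   0
0.10 -70 -69  48  48  --  -1  --  --   0   0   2   2  16  19  19   1   0   0   0   1   1   2   2   1  18   0   0
0.05 -69 -69 -70  --  --  -1  --  --  --   0   0   2  21  21  21  15   0   0   0   0   2   2   2   1   0   0   0
-0.00 -70 -69 -70  --  -- -35  --  --  --  --  --  --  --  --  20   1   0   0   0   0  --  --  --  --  --  --  --
```

```bash
python3 -c "
from h import *
goto(420.2,119.3,300,72)"
python3 -m creep '{"hand":[1,1,1],"delta_pos":[[0,0,-40],[0,0,-40],[0,0,-12]],"rotation":[[0,0,0],[0,0,0],[0,0,0]]}' 40; python3 -c "
from h import *
goto(420.2,119.3,300,72)"
```

```text
t 1.40 tcp [133.2 559.4 208.1] rpy [179.99   0.   166.61] F [-0.3 -0.3  0.3] gap 85.2 q [ 1.32  0.32  1.56 -0.    1.26 -0.02]
turn(tool) [ 0.  -0.  94.6] | shift now-axes [-381.1 -361.6  -91.9] | shift final-axes [-329.9  408.9  -91.9] | world [ 287.  -440.1   91.9]
clock: 1.78
tcp_pos: [0.1335, 0.5604, 0.3029]
eef_rot: [3.136, 0.0, 2.908]
contact_force: [0.1, 0.0, -0.1]
finger_gap: 0.0854
t 1.77 tcp [133.5 560.4 302.9] rpy [179.71   0.   166.6 ] F [ 0.1  0.  -0.1] gap 85.4 q [ 1.32  0.28  1.39  0.    1.47 -0.02]
turn(tool) [ 0.2 -0.2 94.6] | shift now-axes [-381.1 -362.6    1.1] | shift final-axes [-330.9  409.     2.9] | world [ 286.7 -441.1   -2.9]
```

```bash
python3 -m creep '{"hand":[1,1,1,1,1],"delta_pos":[[-38,-36,0],[-38,-36,0],[-38,-36,0],[-38,-36,0],[-38,-36,0]],"rotation":[[0,0,0],[0,0,0],[0,0,0],[0,0,0],[0,0,0]]}' && python3 -m creep '{"hand":[1,1,1,1,1],"delta_pos":[[-38,-36,0],[-38,-36,0],[-38,-36,0],[-38,-36,0],[-38,-36,0]],"rotation":[[0,0,0],[0,0,0],[0,0,0],[0,0,0],[0,0,0]]}' && python3 -m creep '{"hand":[1,1,1,1,1],"delta_pos":[[0,0,0],[0,0,0],[0,0,0],[0,0,0],[0,0,0]],"rotation":[[0,0,10.5],[0,0,10.5],[0,0,10.5],[0,0,10.5],[0,0,10.5]]}' && python3 -m creep '{"hand":[1,1,1,1,1],"delta_pos":[[0,0,0],[0,0,0],[0,0,0],[0,0,0],[0,0,0]],"rotation":[[0,0,10.5],[0,0,10.5],[0,0,10.5],[0,0,10.5],[0,0,0]]}'; python3 -c "
from h import *
goto(420.2,119.3,200,72)
top.grab('top1');p,d=side.grab('side1');np.save('pics/side1.npy',d)"
```

```text
clock: 2.4
tcp_pos: [0.2766, 0.3384, 0.2991]
eef_rot: [-3.14, -0.001, 2.908]
contact_force: [0.5, 0.2, 0.3]
finger_gap: 0.0854
clock: 3.02
tcp_pos: [0.4197, 0.1194, 0.2992]
eef_rot: [-3.141, -0.001, 2.908]
contact_force: [1.6, -0.0, 0.0]
finger_gap: 0.0852
clock: 3.65
tcp_pos: [0.4189, 0.1209, 0.299]
eef_rot: [-3.14, -0.0, 1.985]
contact_force: [0.3, -0.1, -0.1]
finger_gap: 0.0853
clock: 4.28
tcp_pos: [0.419, 0.121, 0.2992]
eef_rot: [-3.14, 0.001, 1.261]
contact_force: [-0.6, -0.5, -0.6]
finger_gap: 0.0856
t 4.28 tcp [419.  121.  299.2] rpy [-1.7991e+02  5.0000e-02  7.2230e+01] F [-0.6 -0.5 -0.6] gap 85.6 q [0.25 0.05 1.68 0.   1.41 0.56]
turn(tool) [-0.1  0.1  0.2] | shift now-axes [-1.2  1.8 99.2] | shift final-axes [-1.2  1.7 99.2] | world [  1.2  -1.7 -99.2]
```

View pics/side1.png

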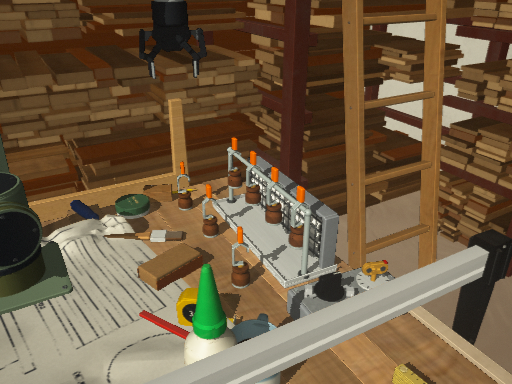

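```bash
python3 -m creep '{"hand":[1,1,1],"delta_pos":[[-1,2,45],[0,0,45],[0,0,40]],"rotation":[[0,0,0],[0,0,0],[0,0,0]]}'; python3 -c "
from h import *
goto(420.2,119.3,101,72)
side.grab('side2')
s=cv2.imread('pics/side2.png')
o=bot.observe(); print(side.proj(o['tcp_pos']))
cv2.imwrite('pics/side2z.png',cv2.resize(s[80:230,110:290],None,fx=4,fy=4,interpolation=cv2.INTER_CUBIC))"
```

```text
clock: 4.75
tcp_pos: [0.4206, 0.1194, 0.1685]
eef_rot: [-3.141, 0.0, 1.261]
contact_force: [0.6, -0.4, -1.0]
finger_gap: 0.0852
t 4.75 tcp [420.6 119.4 168.5] rpy [-1.7998e+02  1.0000e-02  7.2240e+01] F [ 0.6 -0.4 -1. ] gap 85.2 q [0.25 0.14 1.92 0.   1.09 0.56]
turn(tool) [-0.   0.   0.2] | shift now-axes [-0.2 -0.3 67.5] | shift final-axes [-0.3 -0.4 67.5] | world [ -0.4  -0.1 -67.5]
[180.46060017 149.3427274 ]
```

View pics/side2z.png

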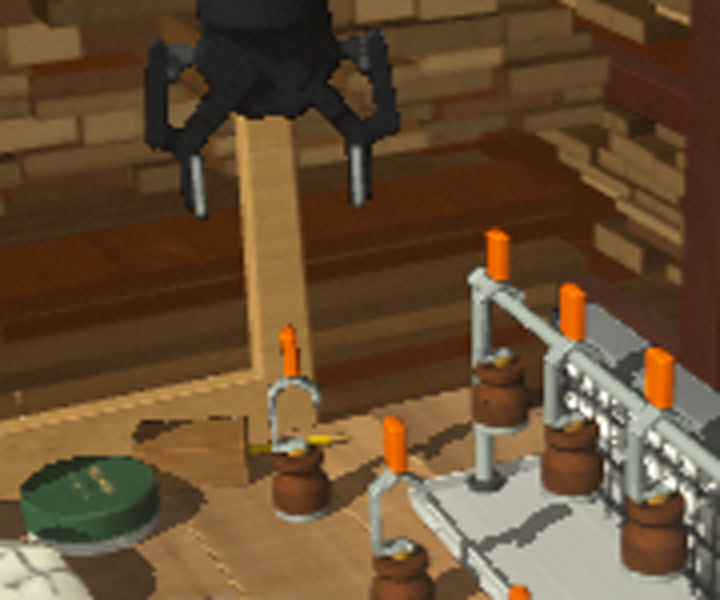

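```bash
python3 -m creep '{"hand":[1,1,1,1],"delta_pos":[[0,0,30],[0,0,20],[0,0,17],[0,0,0]],"rotation":[[0,0,0],[0,0,0],[0,0,0],[0,0,0]]}'; python3 -c "
from h import *
goto(420.2,119.3,101,72); print(side.proj([.4202,.1193,.113]))
side.grab('side3')
s=cv2.imread('pics/side3.png')
cv2.imwrite('pics/side3z.png',cv2.resize(s[100:230,120:280],None,fx=4.5,fy=4.5,interpolation=cv2.INTER_CUBIC))"
```

```text
clock: 5.3
tcp_pos: [0.4206, 0.1194, 0.1028]
eef_rot: [-3.14, 0.001, 1.26]
contact_force: [-0.8, 0.3, 0.7]
finger_gap: 0.0853
t 5.30 tcp [420.6 119.4 102.8] rpy [-1.7989e+02  6.0000e-02  7.2180e+01] F [-0.8  0.3  0.7] gap 85.3 q [0.25 0.21 2.02 0.   0.92 0.56]
turn(tool) [-0.1  0.1  0.2] | shift now-axes [-0.2 -0.3  1.8] | shift final-axes [-0.2 -0.3  1.8] | world [-0.4 -0.1 -1.8]
[183.03783296 168.01047979]
```

View pics/side3z.png

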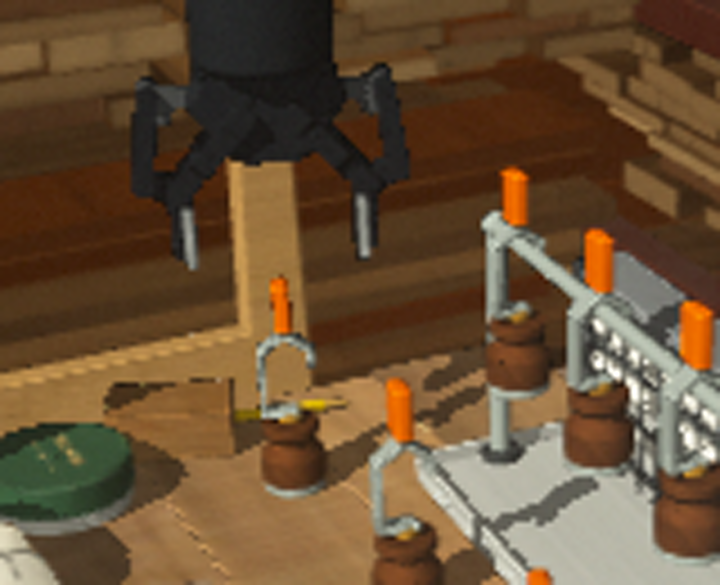

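```bash
python3 -c "
from h import *
p,d=side.grab(); P=side.cloud(d)
for v in range(150,164):
  print(v,[ (u,P[v,u].round(3).tolist()) for u in (162,163,200,201) if d[v,u]>0 and d[v,u]<1.35])
for z in (.1028,.116,.125): print(side.proj([.4206,.1194,z]))
for sgn in (-1,1):
  q=np.array([.4206+sgn*.0425*.952,.1194-sgn*.0425*.306,.116]); print(side.proj(q))
"
```

```text
150 [(162, [0.373, 0.125, 0.168]), (163, [0.376, 0.127, 0.167]), (200, [0.46, 0.098, 0.161]), (201, [0.463, 0.1, 0.16])]
151 [(162, [0.372, 0.125, 0.166]), (163, [0.375, 0.126, 0.165]), (200, [0.46, 0.098, 0.158]), (201, [0.462, 0.097, 0.158])]
152 [(162, [0.373, 0.128, 0.162]), (163, [0.374, 0.123, 0.164]), (200, [0.458, 0.095, 0.157]), (201, [0.463, 0.099, 0.155])]
153 [(162, [0.371, 0.123, 0.162]), (163, [0.375, 0.127, 0.159]), (200, [0.461, 0.101, 0.152]), (201, [0.461, 0.096, 0.154])]
154 [(162, [0.372, 0.126, 0.158]), (163, [0.374, 0.126, 0.157]), (200, [0.46, 0.1, 0.15]), (201, [0.462, 0.098, 0.15])]
155 [(162, [0.372, 0.127, 0.155]), (163, [0.374, 0.125, 0.155]), (200, [0.459, 0.097, 0.148]), (201, [0.462, 0.099, 0.147])]
156 [(162, [0.371, 0.126, 0.153]), (163, [0.374, 0.126, 0.152]), (200, [0.457, 0.094, 0.147]), (201, [0.462, 0.1, 0.144])]
157 [(162, [0.372, 0.127, 0.149]), (163, [0.374, 0.128, 0.149])]
158 [(162, [0.372, 0.131, 0.145]), (163, [0.374, 0.127, 0.147])]
159 [(162, [0.37, 0.125, 0.146]), (163, [0.373, 0.125, 0.145])]
160 []
161 []
162 []
163 []
[183.45784421 171.68015828]
[183.08860831 166.86684524]
[182.83453443 163.55477006]
[165.89438718 168.20305599]
[200.04988737 165.54873706]
```

```bash
python3 -m creep '{"hand":[0.35,0.35,0.35,0.35],"delta_pos":[[0,0,0],[0,0,0],[0,0,0],[0,0,0]],"rotation":[[0,0,0],[0,0,0],[0,0,0],[0,0,0]]}'; python3 -c "
from h import *
state()
p,d=side.grab('side4'); P=side.cloud(d)
s=cv2.imread('pics/side4.png')
cv2.imwrite('pics/side4z.png',cv2.resize(s[100:230,120:280],None,fx=4.5,fy=4.5,interpolation=cv2.INTER_CUBIC))
"
```

```text
clock: 5.9
tcp_pos: [0.4211, 0.1196, 0.1032]
eef_rot: [3.141, -0.0, 1.259]
contact_force: [0.9, -0.2, 0.3]
finger_gap: 0.03
t 5.90 tcp [421.1 119.6 103.2] rpy [ 1.7999e+02 -1.0000e-02  7.2110e+01] F [ 0.9 -0.2  0.3] gap 30.0 q [0.25 0.21 2.02 0.   0.91 0.56]
```

View pics/side4z.png

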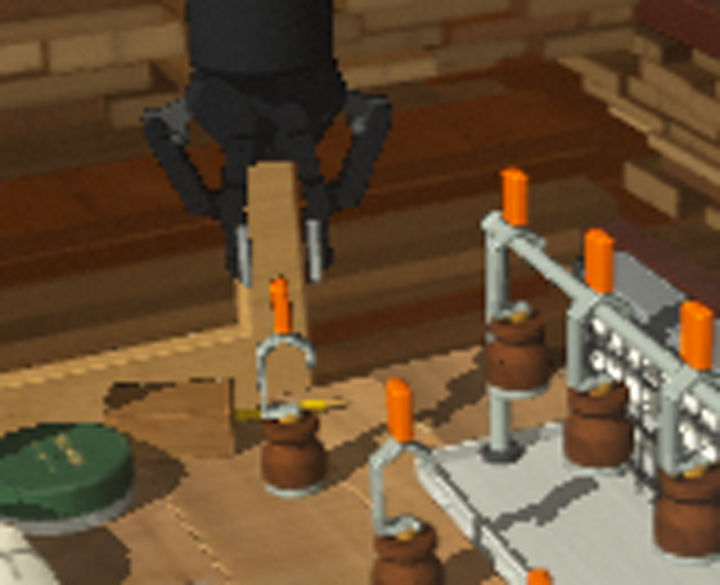

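```bash
python3 -c "
from h import *
p,d=side.grab(); P=side.cloud(d)
m=(d>0)&(abs(P[...,0]-.42)<.05)&(abs(P[...,1]-.119)<.05)&(P[...,2]>.1)
g=p.max(2).astype(int)
for u in range(168,196,1):
  vs=[v for v in range(145,185) if m[v,u] and not (p[v,u,0]>150 and p[v,u,2]<80)]
  if vs: print(u,vs[-1],P[vs[-1],u].round(3),p[vs[-1],u])
vs=np.argwhere(m&(p[...,0]>150)&(p[...,2]<80)); print('orange',P[vs[:,0],vs[:,1]].min(0),P[vs[:,0],vs[:,1]].max(0))
p,d=top.grab('top4'); 
"
```

```text
168 148 [0.387 0.123 0.171] [31 25 23]
169 150 [0.389 0.123 0.166] [36 24 16]
170 159 [0.391 0.126 0.141] [42 31 19]
171 161 [0.391 0.122 0.137] [48 39 32]
172 161 [0.394 0.122 0.136] [49 41 35]
173 162 [0.399 0.129 0.13 ] [102  86  66]
174 163 [0.397 0.117 0.132] [145 131 110]
175 163 [0.399 0.115 0.133] [104 100  90]
180 168 [0.411 0.115 0.117] [132  71  27]
182 161 [0.421 0.126 0.129] [97 55 21]
183 174 [0.416 0.11  0.101] [108  84  58]
184 173 [0.42  0.115 0.101] [148  69  17]
187 153 [0.437 0.128 0.147] [47 33 21]
188 162 [0.43  0.108 0.131] [43 30 18]
189 162 [0.432 0.105 0.132] [77 73 69]
190 162 [0.435 0.106 0.131] [100  99  90]
191 160 [0.438 0.106 0.136] [66 65 59]
192 159 [0.442 0.11  0.137] [32 27 22]
193 158 [0.445 0.11  0.139] [34 29 26]
194 146 [0.448 0.107 0.171] [30 26 22]
195 146 [0.449 0.102 0.172] [26 21 15]
orange [0.41047803 0.10815686 0.10334281] [0.42120231 0.12132682 0.1299709 ]
```

View pics/top4.png

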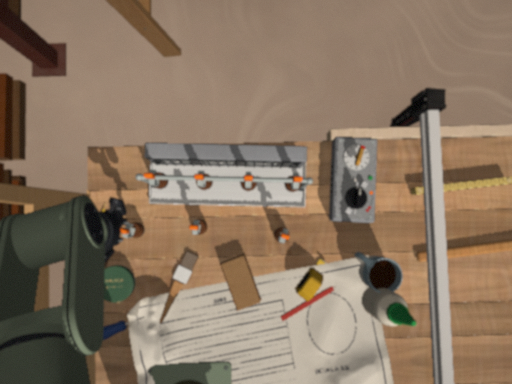

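```bash
python3 -m creep '{"hand":[0.35,0.35,0.35],"delta_pos":[[0,0,6],[0,0,6],[0,0,0]],"rotation":[[0,0,0],[0,0,0],[0,0,0]]}'; python3 -c "
from h import *
state()
p,d=side.grab('side5'); P=side.cloud(d)
s=cv2.imread('pics/side5.png')
cv2.imwrite('pics/side5z.png',cv2.resize(s[130:220,140:240],None,fx=7,fy=7,interpolation=cv2.INTER_CUBIC))
"
```

```text
clock: 6.42
tcp_pos: [0.4205, 0.1194, 0.0904]
eef_rot: [-3.14, 0.001, 1.258]
contact_force: [0.5, 0.1, 0.3]
finger_gap: 0.0302
t 6.42 tcp [420.5 119.4  90.4] rpy [-1.7992e+02  5.0000e-02  7.2110e+01] F [0.5 0.1 0.3] gap 30.2 q [0.25 0.23 2.04 0.   0.88 0.56]
```

View pics/side5z.png

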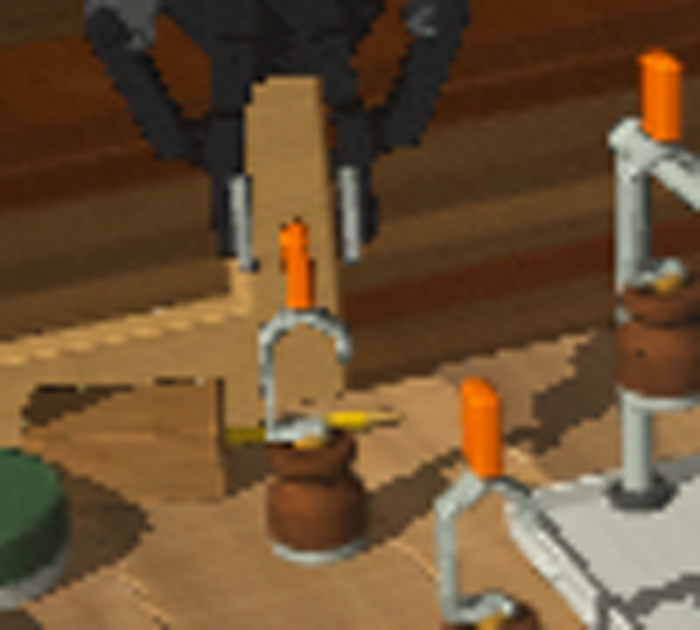

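```bash
python3 -m creep '{"hand":[0.35,0.35,0.0,0,0],"delta_pos":[[0,0,5],[0,0,4],[0,0,0],[0,0,0],[0,0,0]],"rotation":[[0,0,0],[0,0,0],[0,0,0],[0,0,0],[0,0,0]]}' 40; python3 -c "
from h import *
state()
p,d=side.grab('side6'); P=side.cloud(d)
s=cv2.imread('pics/side6.png')
cv2.imwrite('pics/side6z.png',cv2.resize(s[130:220,140:240],None,fx=7,fy=7,interpolation=cv2.INTER_CUBIC))
"
```

```text
clock: 7.1
tcp_pos: [0.421, 0.1196, 0.0821]
eef_rot: [-3.142, -0.0, 1.258]
contact_force: [-0.4, 0.3, -0.9]
finger_gap: 0.0095
t 7.10 tcp [421.  119.6  82.1] rpy [-1.80e+02 -1.00e-02  7.21e+01] F [-0.4  0.3 -0.9] gap 9.5 q [0.25 0.24 2.05 0.   0.86 0.56]
```

View pics/side6z.png

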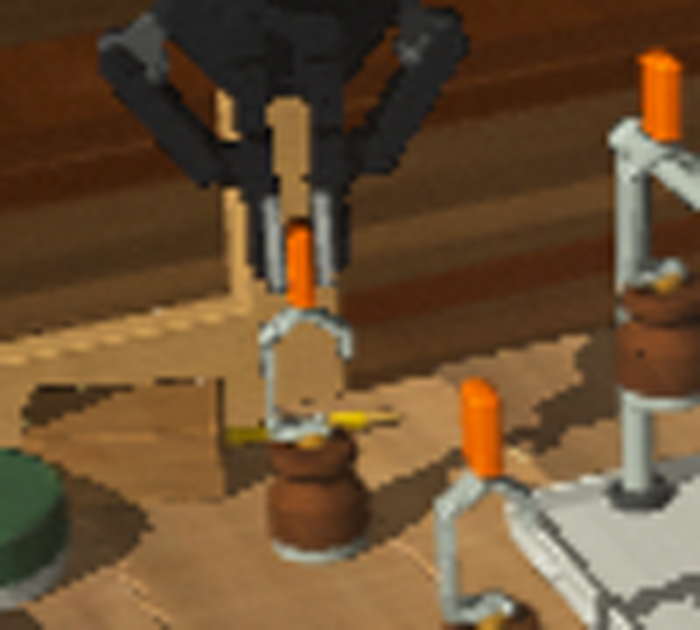

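```bash
python3 -m creep '{"hand":[0,0,0,0,0],"delta_pos":[[0,0,-10],[0,0,-30],[0,0,-40],[0,0,-40],[0,0,-30]],"rotation":[[0,0,0],[0,0,0],[0,0,0],[0,0,0],[0,0,0]]}' 50; python3 -m creep '{"hand":[0,0,0,0],"delta_pos":[[0,0,0],[0,0,0],[0,0,0],[0,0,0]],"rotation":[[0,0,-5],[0,0,-5.2],[0,0,-5],[0,0,0]]}'; python3 -c "
from h import *
goto(448,0.8,232,87.3)"
```

```text
clock: 7.78
tcp_pos: [0.4214, 0.1197, 0.2347]
eef_rot: [3.139, -0.002, 1.258]
contact_force: [0.5, 0.2, -1.5]
finger_gap: 0.009
clock: 8.28
tcp_pos: [0.421, 0.1196, 0.2327]
eef_rot: [3.141, -0.0, 1.523]
contact_force: [0.5, -0.2, -1.0]
finger_gap: 0.009
t 8.28 tcp [421.  119.6 232.7] rpy [ 1.7996e+02 -2.0000e-02  8.7250e+01] F [ 0.5 -0.2 -1. ] gap 9.0 q [0.25 0.08 1.81 0.   1.25 0.3 ]
turn(tool) [ 0.  -0.  -0.1] | shift now-axes [-117.3   32.7    0.7] | shift final-axes [-117.4   32.5    0.7] | world [  27.  -118.8   -0.7]
```

```bash
python3 -m creep '{"hand":[0,0,0,0,0],"delta_pos":[[-20,6,0],[-30,9,0],[-35,9,0],[-32,8.6,0],[0,0,0]],"rotation":[[0,0,0],[0,0,0],[0,0,0],[0,0,0],[0,0,0]]}'; python3 -m creep '{"hand":[0,0,0,0],"delta_pos":[[0,0,20],[0,0,20],[0,0,18],[0,0,0]],"rotation":[[0,0,0],[0,0,0],[0,0,0],[0,0,0]]}'; python3 -c "
from h import *
goto(528.2,-3.0,174,87.3)
p,d=side.grab('side7'); np.save('pics/side7.npy',d); P=side.cloud(d); C=P[d>0]
p2,d2=top.grab('top7'); np.save('pics/top7.npy',d2); C2=top.cloud(d2)[d2>0]
s=cv2.imread('pics/side7.png')
for nm,C in (('side',C),('top',C2)):
  c=np.array([.448,.001]); m=(np.hypot(*(C[:,:2]-c).T)<0.035)&(C[:,2]>0.085)&(C[:,2]<0.195)
  r=fit_foot(C[m],448,1,z0=92,yaws=np.radians([-20,0,20]),fitz=True); print(nm,m.sum(),r.x[[0,1,3]].round(1),np.degrees(r.x[2]),2*r.cost/m.sum())
cv2.imwrite('pics/side7z.png',cv2.resize(s[120:280,160:340],None,fx=4,fy=4,interpolation=cv2.INTER_CUBIC))
"
```

```text
clock: 8.9
tcp_pos: [0.4484, -0.0004, 0.2323]
eef_rot: [3.141, 0.0, 1.519]
contact_force: [-0.0, 0.2, -0.7]
finger_gap: 0.009
clock: 9.4
tcp_pos: [0.447, 0.0019, 0.1733]
eef_rot: [-3.138, -0.0, 1.524]
contact_force: [-0.6, -0.5, -1.2]
finger_gap: 0.0085
t 9.40 tcp [447.    1.9 173.3] rpy [-1.7982e+02 -2.0000e-02  8.7300e+01] F [-0.6 -0.5 -1.2] gap 8.5 q [-0.02  0.15  1.89  0.    1.11  0.03]
turn(tool) [-0.2 -0.  -0. ] | shift now-axes [-1.1 81.4 -1. ] | shift final-axes [-1.1 81.4 -0.7] | world [81.2 -4.9  0.7]
side 367 [445.1   3.4  92.4] 0.2626315742414655 2.82866498165008
top 146 [4.499e+02 2.000e-01 9.190e+01] 40.396710522383664 3.790823963162639
```

View pics/side7z.png

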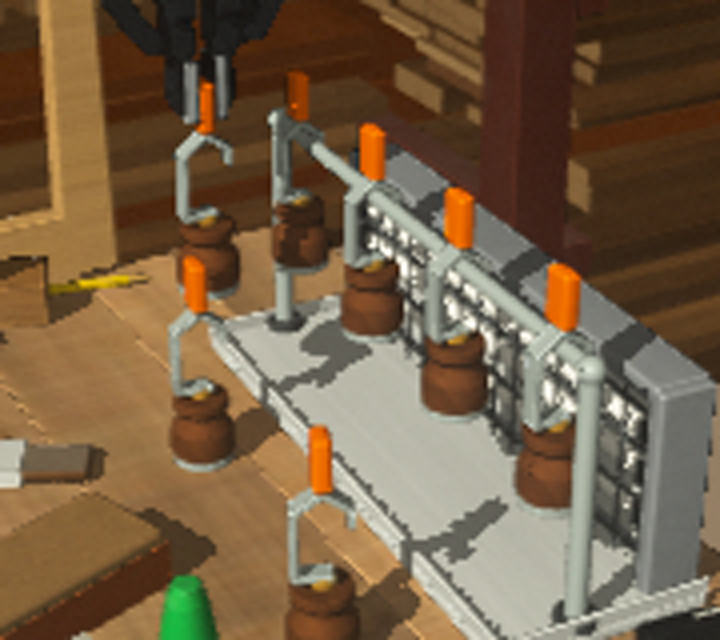

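```bash
python3 -m creep '{"hand":[0,0,0,0,0],"delta_pos":[[-0.5,18,0],[0,18,0],[0,17,0],[0,15,0],[0,0,0]],"rotation":[[0,0,0],[0,0,0],[0,0,0],[0,0,0],[0,0,0]]}'; python3 -m creep '{"hand":[0,0,0],"delta_pos":[[0,8,0],[0,5,0],[0,0,0]],"rotation":[[0,0,0],[0,0,0],[0,0,0]]}';  python3 -c "
from h import *
goto(528.2,-3.0,149.6,87.3)
p,d=side.grab('side8')
s=cv2.imread('pics/side8.png')
cv2.imwrite('pics/side8z.png',cv2.resize(s[120:230,200:310],None,fx=6,fy=5,interpolation=cv2.INTER_CUBIC))
"
```

```text
clock: 10.12
tcp_pos: [0.5172, -0.0026, 0.1737]
eef_rot: [-3.141, -0.0, 1.524]
contact_force: [-0.1, -0.1, -1.9]
finger_gap: 0.0086
clock: 10.5
tcp_pos: [0.5292, -0.0032, 0.1742]
eef_rot: [3.141, -0.0, 1.524]
contact_force: [-0.1, 0.4, -0.4]
finger_gap: 0.0087
t 10.50 tcp [529.2  -3.2 174.2] rpy [ 1.7999e+02 -1.0000e-02  8.7300e+01] F [-0.1  0.4 -0.4] gap 8.7 q [-0.03  0.27  1.72  0.    1.15  0.02]
turn(tool) [ 0. -0.  0.] | shift now-axes [ 0.1 -1.  24.6] | shift final-axes [ 0.1 -1.  24.6] | world [ -1.    0.2 -24.6]
```

View pics/side8z.png

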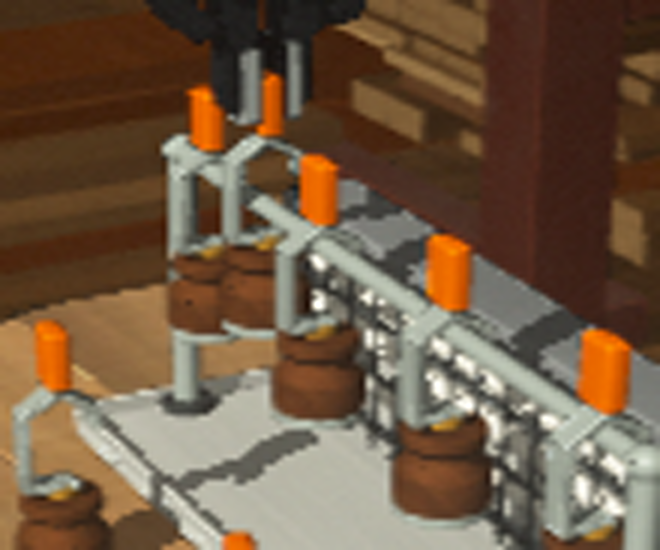

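```bash
python3 -m creep '{"hand":[0,0,0,0,0],"delta_pos":[[0,-0.8,7],[0,0,6],[0,0,5],[0,0,3],[0,0,0]],"rotation":[[0,0,0],[0,0,0],[0,0,0],[0,0,0],[0,0,0]]}'; python3 -m creep '{"hand":[0,0,0],"delta_pos":[[0,0,2],[0,0,1],[0,0,0]],"rotation":[[0,0,0],[0,0,0],[0,0,0]]}';  python3 -c "
from h import *
goto(528.2,-3.0,149.6,87.3)"
```

```text
clock: 11.18
tcp_pos: [0.5281, -0.0031, 0.1528]
eef_rot: [-3.141, -0.0, 1.524]
contact_force: [0.2, -0.0, -1.5]
finger_gap: 0.0088
clock: 11.55
tcp_pos: [0.5282, -0.0031, 0.1501]
eef_rot: [3.142, -0.0, 1.524]
contact_force: [0.2, 0.0, -0.5]
finger_gap: 0.0085
t 11.55 tcp [528.2  -3.1 150.1] rpy [180.    -0.    87.31] F [ 0.2  0.  -0.5] gap 8.5 q [-0.03  0.29  1.76  0.    1.09  0.02]
turn(tool) [ 0. -0.  0.] | shift now-axes [ 0.1 -0.   0.5] | shift final-axes [ 0.1 -0.   0.5] | world [-0.   0.1 -0.5]
```

```bash
python3 -m creep '{"hand":[0,0],"delta_pos":[[0,0,1],[0,0,0]],"rotation":[[0,0,0],[0,0,0]]}'; python3 -m creep '{"hand":[0.06,0.12,0.2,0.35,0.35],"delta_pos":[[0,0,0],[0,0,0],[0,0,0],[0,0,0],[0,0,0]],"rotation":[[0,0,0],[0,0,0],[0,0,0],[0,0,0],[0,0,0]]}';  python3 -c "
from h import *
state()
p,d=side.grab('side9')
s=cv2.imread('pics/side9.png')
cv2.imwrite('pics/side9z.png',cv2.resize(s[120:230,200:310],None,fx=6,fy=5,interpolation=cv2.INTER_CUBIC))
"
```

```text
clock: 11.8
tcp_pos: [0.5284, -0.0031, 0.1496]
eef_rot: [3.141, -0.0, 1.524]
contact_force: [-1.3, 0.5, 2.5]
finger_gap: 0.009
clock: 12.42
tcp_pos: [0.5282, -0.0031, 0.149]
eef_rot: [-3.141, -0.0, 1.524]
contact_force: [0.2, -0.2, -0.1]
finger_gap: 0.0298
t 12.43 tcp [528.2  -3.1 149. ] rpy [-1.7999e+02 -1.0000e-02  8.7300e+01] F [ 0.2 -0.2 -0.1] gap 29.8 q [-0.03  0.29  1.76  0.    1.09  0.02]
```

View pics/side9z.png

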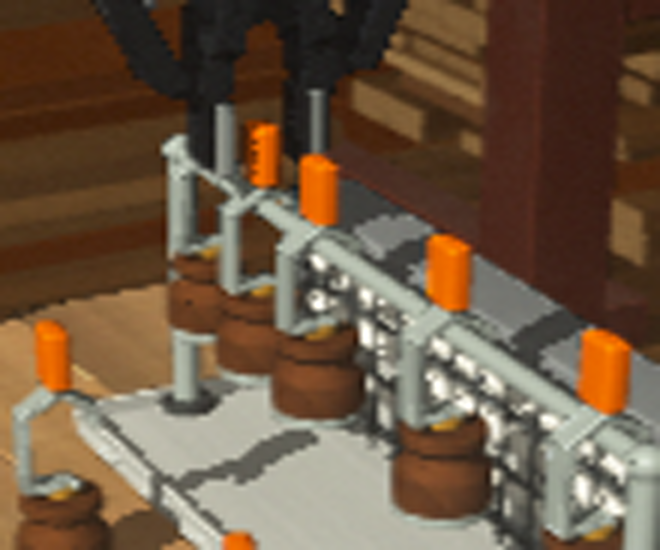

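```bash
cat > ff.py <<'E'
from h import *
import sys
def feet():
    T=top.grab('tl')[1]; S=side.grab('sl')[1]
    A,B=feet_cloud((T,S))
    for c in eval(sys.argv[1]):
        c=np.array(c)/1000
        o=[]
        for nm,C,off in(('top',A,(-2.1,1.5)),('side',B,(2.1,-1.5))):
            m=(np.hypot(*(C[:,:2]-c).T)<0.035)&(C[:,2]>0.012)&(C[:,2]<0.14)
            if m.sum()<60: print(nm,'none'); continue
            r=fit_foot(C[m],*(c*1000)); print(nm,m.sum(),(r.x[:2]+off).round(1),((np.degrees(r.x[2])+180)%360-180).round(1),'cost',round(2*r.cost/m.sum(),2))
feet()
E
python3 -m creep '{"hand":[0.35,0.35,0.35,0.35,0.35],"delta_pos":[[0,0,-10],[0,0,-30],[0,0,-40],[0,-40,0],[0,-40,0]],"rotation":[[0,0,0],[0,0,0],[0,0,0],[0,0,0],[0,0,0]]}';python3 -m creep '{"hand":[0.35,0.35],"delta_pos":[[0,-25,0],[0,0,0]],"rotation":[[0,0,0],[0,0,0]]}'; python3 ff.py '[[424,-32],[399,-230]]';  python3 -c "
from h import *
goto(423.8,-32.3,150,85)"
```

```text
clock: 13.1
tcp_pos: [0.4479, 0.0007, 0.2302]
eef_rot: [3.14, -0.0, 1.524]
contact_force: [-0.3, -1.0, 0.3]
finger_gap: 0.0299
clock: 13.35
tcp_pos: [0.4223, 0.0019, 0.2301]
eef_rot: [3.14, -0.0, 1.524]
contact_force: [-0.3, 0.2, -0.3]
finger_gap: 0.0298
top 213 [423.7 -32.2] -5.2 cost 1.57
side 430 [423.6 -32.2] -3.3 cost 2.75
top 197 [ 398.7 -230.8] -22.7 cost 1.87
side 586 [ 399.5 -228.9] -18.2 cost 2.45
t 13.45 tcp [424.3   1.8 229.9] rpy [ 1.7987e+02 -1.0000e-02  8.7310e+01] F [-0.1 -0.8 -0.1] gap 30.0 q [-0.02  0.06  1.84  0.    1.24  0.02]
turn(tool) [ 0.1 -0.   2.3] | shift now-axes [-34.1   0.9  79.9] | shift final-axes [-34.    2.5  79.9] | world [ -0.5 -34.1 -79.9]
```

View pics/sl.png

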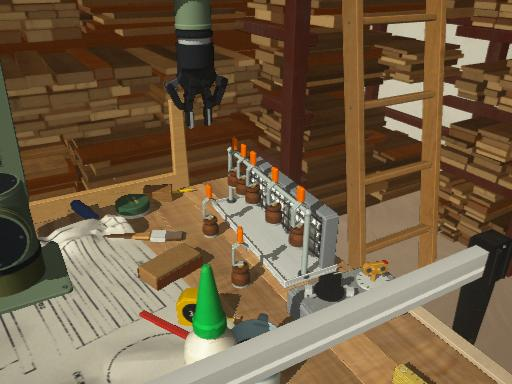

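```bash
python3 -m creep '{"hand":[0.5,0.5,0.5,0.5,0.5],"delta_pos":[[-17,0,0],[-17,1.5,0],[0,0,40],[0,0,40],[0,0,0]],"rotation":[[0,0,1.8],[0,0,0],[0,0,0],[0,0,0],[0,0,0]]}';python3 -m creep '{"hand":[0.5,0.5,0.5,0.5],"delta_pos":[[0,0,25],[0,0,20],[0,0,8],[0,0,0]],"rotation":[[0,0,0],[0,0,0],[0,0,0],[0,0,0]]}';   python3 -c "
from h import *
goto(423.8,-32.3,82,85.5)
p,d=side.grab('side10')
s=cv2.imread('pics/side10.png')
cv2.imwrite('pics/side10z.png',cv2.resize(s[130:250,150:290],None,fx=5,fy=5,interpolation=cv2.INTER_CUBIC))
"
```

```text
clock: 14.08
tcp_pos: [0.4216, -0.0322, 0.147]
eef_rot: [-3.135, -0.0, 1.492]
contact_force: [-0.4, 0.5, 0.1]
finger_gap: 0.0429
clock: 14.58
tcp_pos: [0.4237, -0.0323, 0.0968]
eef_rot: [3.14, -0.0, 1.492]
contact_force: [1.0, -0.3, 0.7]
finger_gap: 0.0426
t 14.57 tcp [423.7 -32.3  96.8] rpy [179.93  -0.    85.51] F [ 1.  -0.3  0.7] gap 42.6 q [-0.1   0.2   2.05  0.    0.89 -0.02]
turn(tool) [ 0.1 -0.   0. ] | shift now-axes [-0.   0.  14.8] | shift final-axes [-0.   0.1 14.8] | world [  0.1  -0.  -14.8]
```

View pics/side10z.png

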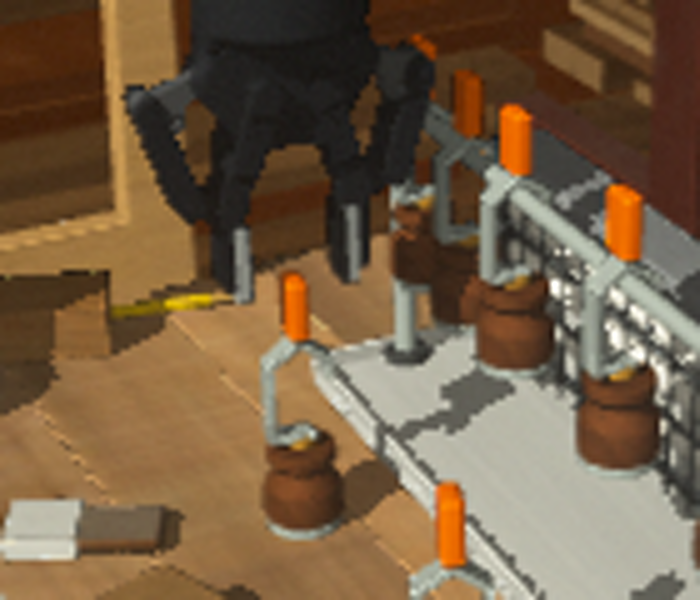

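Consistent with before (grip midway between the fingers, around zoom (295,305)). Lower 15 mm and grip.

```bash
python3 -m creep '{"hand":[0.4,0.4,0,0,0],"delta_pos":[[0,0,9],[0,0,6],[0,0,0],[0,0,0],[0,0,0]],"rotation":[[0,0,0],[0,0,0],[0,0,0],[0,0,0],[0,0,0]]}' 50;python3 -m creep '{"hand":[0,0],"delta_pos":[[0,0,0],[0,0,0]],"rotation":[[0,0,0],[0,0,0]]}';   python3 -c "
from h import *
state()
p,d=side.grab('side11')
s=cv2.imread('pics/side11.png')
cv2.imwrite('pics/side11z.png',cv2.resize(s[130:250,150:290],None,fx=5,fy=5,interpolation=cv2.INTER_CUBIC))
"
```

```text
clock: 15.25
tcp_pos: [0.4226, -0.0322, 0.0811]
eef_rot: [-3.141, -0.0, 1.492]
contact_force: [-0.2, -0.4, -1.8]
finger_gap: 0.0092
clock: 15.5
tcp_pos: [0.4226, -0.0322, 0.0811]
eef_rot: [-3.142, -0.0, 1.492]
contact_force: [-0.4, -0.1, -1.7]
finger_gap: 0.009
t 15.50 tcp [422.6 -32.2  81.1] rpy [-180.     -0.     85.51] F [-0.4 -0.1 -1.7] gap 9.0 q [-0.1   0.22  2.08  0.    0.85 -0.02]
```

View pics/side11z.png

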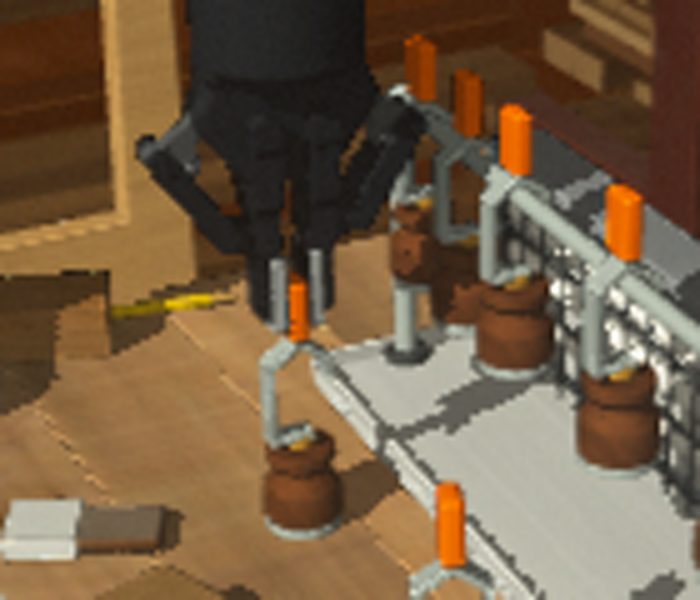

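```bash
python3 -m creep '{"hand":[0,0,0,0,0],"delta_pos":[[0,0,-10],[0,0,-30],[0,0,-40],[0,0,-40],[0,0,-30]],"rotation":[[0,0,0],[0,0,0],[0,0,0],[0,0,-1.8],[0,0,0]]}' 50; python3 -c "
from h import *
goto(443.6,-99.1,173,87.3)"
```

```text
clock: 16.18
tcp_pos: [0.423, -0.0323, 0.2337]
eef_rot: [3.139, 0.0, 1.524]
contact_force: [0.6, 0.6, -2.2]
finger_gap: 0.0088
t 16.18 tcp [423.  -32.3 233.7] rpy [179.84   0.    87.32] F [ 0.6  0.6 -2.2] gap 8.8 q [-0.1   0.06  1.83  0.    1.25 -0.06]
turn(tool) [0.2 0.  0. ] | shift now-axes [-65.8  23.5  60.7] | shift final-axes [-65.8  23.7  60.7] | world [ 20.6 -66.8 -60.7]
```

```bash
python3 -m creep '{"hand":[0,0,0,0,0],"delta_pos":[[-20,8,0],[-25,8,0],[-20.8,7.5,15],[0,0,25],[0,0,19]],"rotation":[[0,0,0],[0,0,0],[0,0,0],[0,0,0],[0,0,0]]}'; python3 -m creep '{"hand":[0,0],"delta_pos":[[0,0,0],[0,0,0]],"rotation":[[0,0,0],[0,0,0]]}'; python3 -c "
from h import *
goto(523.5,-102.9,173,87.3)
p,d=side.grab('side12'); P=side.cloud(d); C=P[d>0]
c=np.array([.4436,-.0991]); m=(np.hypot(*(C[:,:2]-c).T)<0.035)&(C[:,2]>0.085)&(C[:,2]<0.195)
r=fit_foot(C[m],443,-99,z0=92,yaws=np.radians([-20,0,20]),fitz=True); print(m.sum(),r.x[[0,1,3]].round(1)+[2.1,-1.5,0],np.degrees(r.x[2]),2*r.cost/m.sum())
"
```

```text
clock: 16.8
tcp_pos: [0.4428, -0.0993, 0.1718]
eef_rot: [-3.141, -0.0, 1.523]
contact_force: [0.1, -0.2, -2.3]
finger_gap: 0.009
clock: 17.05
tcp_pos: [0.4437, -0.0991, 0.1732]
eef_rot: [3.14, 0.0, 1.524]
contact_force: [-0.3, 0.6, -1.6]
finger_gap: 0.009
t 17.05 tcp [443.7 -99.1 173.2] rpy [1.799e+02 1.000e-02 8.731e+01] F [-0.3  0.6 -1.6] gap 9.0 q [-0.25  0.16  1.88  0.    1.1  -0.2 ]
turn(tool) [0.1 0.  0. ] | shift now-axes [-0.  79.9  0.3] | shift final-axes [-0.  79.9  0.2] | world [79.8 -3.8 -0.2]
506 [444.5 -99.3  93.1] 0.6211337788070247 2.4696422836649825
```

```bash
python3 -m creep '{"hand":[0,0,0,0,0],"delta_pos":[[0,18,0],[0,18,0],[0,17,0],[0,15,0],[0,0,0]],"rotation":[[0,0,0],[0,0,0],[0,0,0],[0,0,0],[0,0,0]]}'; python3 -m creep '{"hand":[0,0,0],"delta_pos":[[0,7,0],[0,5,0],[0,0,0]],"rotation":[[0,0,0],[0,0,0],[0,0,0]]}';  python3 -m creep '{"hand":[0,0,0,0,0],"delta_pos":[[0,0,7],[0,0,6],[0,0,5],[0,0,3],[0,0,0]],"rotation":[[0,0,0],[0,0,0],[0,0,0],[0,0,0],[0,0,0]]}';python3 -m creep '{"hand":[0,0],"delta_pos":[[0,0,2],[0,0,0]],"rotation":[[0,0,0],[0,0,0]]}'; python3 -c "
from h import *
goto(523.5,-102.9,148.6,87.3)
p,d=side.grab('side13')
s=cv2.imread('pics/side13.png')
cv2.imwrite('pics/side13z.png',cv2.resize(s[120:250,200:330],None,fx=5,fy=4.5,interpolation=cv2.INTER_CUBIC))
"
```

```text
clock: 17.73
tcp_pos: [0.5122, -0.1023, 0.1717]
eef_rot: [-3.141, -0.0, 1.524]
contact_force: [-0.5, -0.4, -1.8]
finger_gap: 0.009
clock: 18.1
tcp_pos: [0.5232, -0.1028, 0.1722]
eef_rot: [3.141, -0.0, 1.524]
contact_force: [0.4, -0.5, -1.4]
finger_gap: 0.0091
clock: 18.73
tcp_pos: [0.5228, -0.1028, 0.1508]
eef_rot: [-3.141, -0.0, 1.524]
contact_force: [0.2, -0.1, -1.6]
finger_gap: 0.0092
clock: 18.98
tcp_pos: [0.523, -0.1028, 0.1491]
eef_rot: [-3.142, -0.0, 1.524]
contact_force: [-0.6, 0.2, -1.8]
finger_gap: 0.0093
t 18.98 tcp [ 523.  -102.8  149.1] rpy [-1.80e+02 -1.00e-02  8.73e+01] F [-0.6  0.2 -1.8] gap 9.3 q [-0.22  0.3   1.75  0.    1.09 -0.17]
turn(tool) [-0. -0.  0.] | shift now-axes [-0.1  0.5  0.5] | shift final-axes [-0.1  0.5  0.5] | world [ 0.5 -0.1 -0.5]
```

View pics/side13z.png

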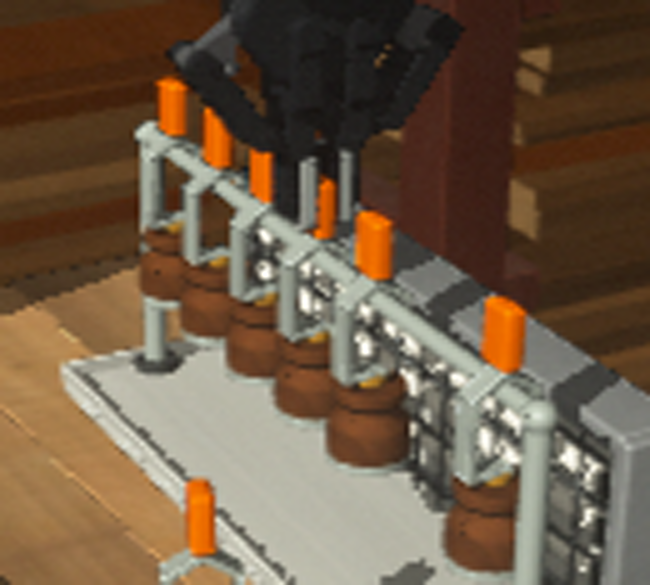

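```bash
python3 -m creep '{"hand":[0,0],"delta_pos":[[0,0,1],[0,0,0]],"rotation":[[0,0,0],[0,0,0]]}'; python3 -m creep '{"hand":[0.06,0.12,0.2,0.35,0.35],"delta_pos":[[0,0,0],[0,0,0],[0,0,0],[0,0,0],[0,0,0]],"rotation":[[0,0,0],[0,0,0],[0,0,0],[0,0,0],[0,0,0]]}'; python3 -m creep '{"hand":[0.35,0.35,0.35,0.35,0.35],"delta_pos":[[0,0,-10],[0,0,-30],[0,0,-40],[0,-45,0],[0,-45,0]],"rotation":[[0,0,0],[0,0,0],[0,0,0],[0,0,0],[0,0,0]]}';python3 -m creep '{"hand":[0.5,0.5],"delta_pos":[[0,-30,0],[0,0,0]],"rotation":[[0,0,0],[0,0,0]]}'; python3 ff.py '[[399,-230]]';  python3 -c "
from h import *
goto(399,-229.8,150,69.5)
s=cv2.imread('pics/sl.png')
cv2.imwrite('pics/slz.png',cv2.resize(s[120:300,170:340],None,fx=4,fy=3.3,interpolation=cv2.INTER_CUBIC))"
```

```text
clock: 19.27
tcp_pos: [0.5232, -0.1028, 0.1485]
eef_rot: [3.141, 0.0, 1.524]
contact_force: [-0.7, 0.6, 0.8]
finger_gap: 0.0087
clock: 19.9
tcp_pos: [0.523, -0.1028, 0.148]
eef_rot: [3.142, -0.0, 1.524]
contact_force: [-0.1, -0.3, -0.1]
finger_gap: 0.0296
clock: 20.52
tcp_pos: [0.4326, -0.0986, 0.2291]
eef_rot: [3.14, 0.0, 1.524]
contact_force: [-0.3, 0.3, 0.6]
finger_gap: 0.0298
clock: 20.78
tcp_pos: [0.4018, -0.0971, 0.2291]
eef_rot: [3.14, 0.0, 1.523]
contact_force: [0.8, 0.2, -0.2]
finger_gap: 0.0426
top 194 [ 398.5 -230.6] -24.8 cost 1.77
side 585 [ 399.6 -228.9] -17.5 cost 2.49
t 20.88 tcp [404.1 -97.4 228.9] rpy [1.7985e+02 2.0000e-02 8.7290e+01] F [0.2 0.2 1. ] gap 42.5 q [-0.26  0.05  1.86  0.    1.23 -0.22]
turn(tool) [ 0.2 -0.  17.8] | shift now-axes [-132.5    1.    79. ] | shift final-axes [-125.8   41.6   78.9] | world [  -5.1 -132.4  -78.9]
```

View pics/slz.png

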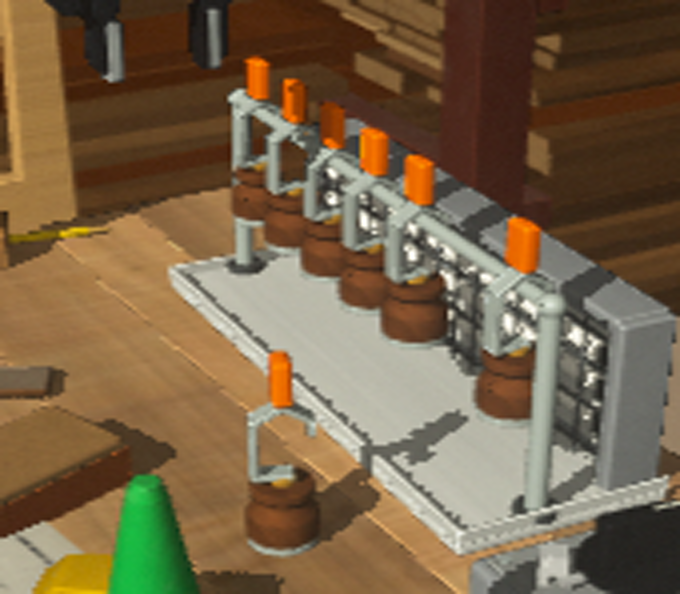

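```bash
python3 -m creep '{"hand":[0.5,0.5,0.5,0.5,0.5],"delta_pos":[[-40,0.5,0],[-45,0.5,0],[-47,0,0],[0,0,30],[0,0,30]],"rotation":[[0,0,0],[0,0,0],[0,0,0],[0,0,9],[0,0,8.5]]}';python3 -m creep '{"hand":[0.5,0.5,0.5,0.5],"delta_pos":[[0,0,20],[0,0,0],[0,0,0],[0,0,0]],"rotation":[[0,0,0],[0,0,0],[0,0,0],[0,0,0]]}';   python3 -c "
from h import *
goto(399,-229.8,82,69.8)"
```

```text
clock: 21.5
tcp_pos: [0.3995, -0.2305, 0.1673]
eef_rot: [3.14, 0.0, 1.212]
contact_force: [0.1, 0.4, -0.4]
finger_gap: 0.0426
clock: 22.0
tcp_pos: [0.3989, -0.2295, 0.1491]
eef_rot: [3.139, 0.0, 1.219]
contact_force: [0.3, -0.8, 0.1]
finger_gap: 0.0427
t 22.00 tcp [ 398.9 -229.5  149.1] rpy [1.7987e+02 2.0000e-02 6.9820e+01] F [ 0.3 -0.8  0.1] gap 42.7 q [-0.55  0.19  1.91  0.    1.04 -0.2 ]
turn(tool) [0.1 0.  0. ] | shift now-axes [-0.2  0.1 67.1] | shift final-axes [-0.2  0.2 67.1] | world [  0.1  -0.3 -67.1]
```

```bash
python3 -m creep '{"hand":[0.5,0.5,0.5,0.5],"delta_pos":[[0,0,25],[0,0,20],[0,0,8],[0,0,0]],"rotation":[[0,0,0],[0,0,0],[0,0,0],[0,0,0]]}';   python3 -c "
from h import *
goto(399,-229.8,82,69.8)
p,d=side.grab('side14')
s=cv2.imread('pics/side14.png')
cv2.imwrite('pics/side14z.png',cv2.resize(s[180:300,180:310],None,fx=5,fy=5,interpolation=cv2.INTER_CUBIC))
"
```

```text
clock: 22.5
tcp_pos: [0.3981, -0.2291, 0.0953]
eef_rot: [3.141, -0.0, 1.218]
contact_force: [0.0, -0.1, -0.1]
finger_gap: 0.0427
t 22.50 tcp [ 398.1 -229.1   95.3] rpy [179.99  -0.    69.81] F [ 0.  -0.1 -0.1] gap 42.7 q [-0.55  0.25  1.99  0.    0.91 -0.2 ]
turn(tool) [ 0. -0.  0.] | shift now-axes [-0.3  1.1 13.3] | shift final-axes [-0.3  1.1 13.3] | world [  0.9  -0.7 -13.3]
```

View pics/side14z.png

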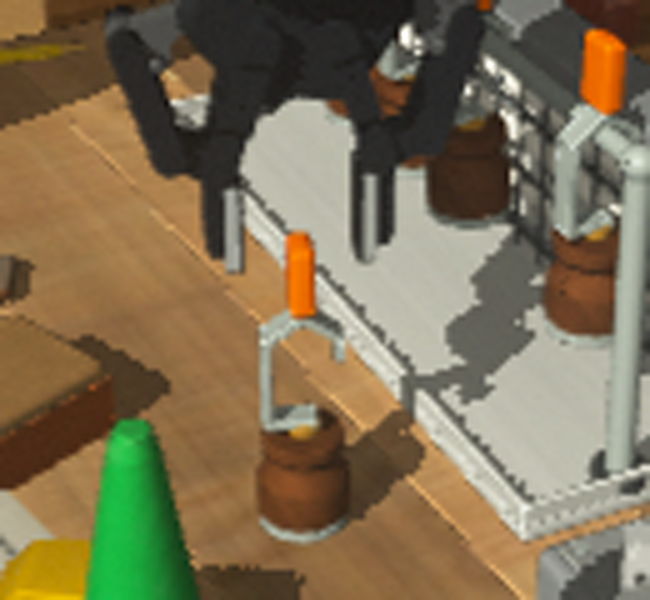

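```bash
python3 -m creep '{"hand":[0.4,0.4,0,0,0],"delta_pos":[[0,0.8,8],[0,0,5.5],[0,0,0],[0,0,0],[0,0,0]],"rotation":[[0,0,0],[0,0,0],[0,0,0],[0,0,0],[0,0,0]]}' 50;python3 -m creep '{"hand":[0,0],"delta_pos":[[0,0,0],[0,0,0]],"rotation":[[0,0,0],[0,0,0]]}';   python3 -c "
from h import *
goto(399,-229.8,82,69.8)
p,d=side.grab('side15')
s=cv2.imread('pics/side15.png')
cv2.imwrite('pics/side15z.png',cv2.resize(s[180:300,180:310],None,fx=5,fy=5,interpolation=cv2.INTER_CUBIC))
"
```

```text
clock: 23.18
tcp_pos: [0.3986, -0.2293, 0.0815]
eef_rot: [-3.141, -0.0, 1.218]
contact_force: [-0.1, 0.3, -0.8]
finger_gap: 0.0084
clock: 23.42
tcp_pos: [0.3986, -0.2293, 0.0815]
eef_rot: [-3.142, -0.0, 1.218]
contact_force: [0.1, 0.4, -0.7]
finger_gap: 0.0091
t 23.43 tcp [ 398.6 -229.3   81.5] rpy [-1.7999e+02 -1.0000e-02  6.9800e+01] F [ 0.1  0.4 -0.7] gap 9.1 q [-0.55  0.27  2.    0.    0.87 -0.19]
turn(tool) [-0. -0.  0.] | shift now-axes [-0.3  0.5 -0.5] | shift final-axes [-0.3  0.5 -0.5] | world [ 0.4 -0.5  0.5]
```

View pics/side15z.png

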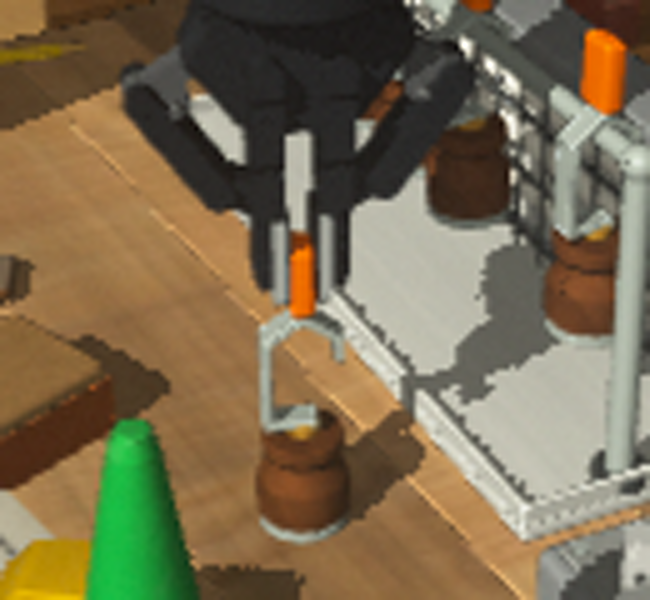

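```bash
python3 -m creep '{"hand":[0,0,0,0,0],"delta_pos":[[0,0,-10],[0,0,-30],[0,0,-40],[0,0,-40],[0,0,-30]],"rotation":[[0,0,0],[0,0,0],[0,0,-6],[0,0,-6],[0,0,-5.5]]}' 50; python3 -m creep '{"hand":[0],"delta_pos":[[0,0,0]],"rotation":[[0,0,0]]}' 50; python3 -c "
from h import *
goto(438.9,-199.0,173.5,87.3)"
```

```text
clock: 24.1
tcp_pos: [0.399, -0.2295, 0.2342]
eef_rot: [3.139, 0.001, 1.527]
contact_force: [0.6, -0.0, -1.4]
finger_gap: 0.0089
clock: 24.22
tcp_pos: [0.3999, -0.2301, 0.2343]
eef_rot: [3.136, 0.003, 1.523]
contact_force: [1.1, 0.0, -1.7]
finger_gap: 0.0088
t 24.23 tcp [ 399.9 -230.1  234.3] rpy [1.7968e+02 1.7000e-01 8.7250e+01] F [ 1.1  0.  -1.7] gap 8.8 q [-0.55  0.12  1.76  0.    1.25 -0.5 ]
turn(tool) [ 0.3  0.2 -0. ] | shift now-axes [33.1 37.1 60.9] | shift final-axes [32.9 37.5 60.8] | world [ 39.   31.1 -60.8]
```

```bash
python3 -m creep '{"hand":[0,0,0,0,0],"delta_pos":[[16,18,0],[17,19,0],[0,0,25],[0,0,25],[0,0,10]],"rotation":[[0,0,0],[0,0,0],[0,0,0],[0,0,0],[0,0,0]]}'; python3 -m creep '{"hand":[0,0],"delta_pos":[[0,0,0],[0,0,0]],"rotation":[[0,0,0],[0,0,0]]}'; python3 -c "
from h import *
goto(518.8,-202.8,173.5,87.3)
p,d=side.grab('side16'); P=side.cloud(d); C=P[d>0]
c=np.array([.4389,-.199]); m=(np.hypot(*(C[:,:2]-c).T)<0.035)&(C[:,2]>0.085)&(C[:,2]<0.195)
r=fit_foot(C[m],439,-199,z0=92,yaws=np.radians([-20,0,20]),fitz=True); print(m.sum(),r.x[[0,1,3]].round(1)+[2.1,-1.5,0],np.degrees(r.x[2]),2*r.cost/m.sum())
"
```

```text
clock: 24.85
tcp_pos: [0.4355, -0.1973, 0.1691]
eef_rot: [-3.137, -0.002, 1.523]
contact_force: [0.5, 0.0, -1.3]
finger_gap: 0.0089
clock: 25.1
tcp_pos: [0.4376, -0.1984, 0.1722]
eef_rot: [3.14, 0.0, 1.523]
contact_force: [0.6, 1.0, -0.1]
finger_gap: 0.0089
t 25.10 tcp [ 437.6 -198.4  172.2] rpy [1.7993e+02 3.0000e-02 8.7280e+01] F [ 0.6  1.  -0.1] gap 8.9 q [-0.45  0.2   1.83  0.    1.11 -0.4 ]
turn(tool) [ 0.1  0.  -0. ] | shift now-axes [-0.5 81.3 -1.2] | shift final-axes [-0.5 81.3 -1.3] | world [81.2 -4.4  1.3]
594 [ 438.6 -197.9   91.6] -0.21343549324696284 2.36216375745669
```

```bash
python3 -m creep '{"hand":[0,0,0,0,0],"delta_pos":[[-0.5,18,-1],[0,18,0],[0,17,0],[0,15,0],[0,0,0]],"rotation":[[0,0,0],[0,0,0],[0,0,0],[0,0,0],[0,0,0]]}'; python3 -m creep '{"hand":[0,0,0],"delta_pos":[[0,8,0],[0,5,0],[0,0,0]],"rotation":[[0,0,0],[0,0,0],[0,0,0]]}';  python3 -m creep '{"hand":[0,0,0,0,0],"delta_pos":[[0,0,7],[0,0,6],[0,0,5],[0,0,3],[0,0,0]],"rotation":[[0,0,0],[0,0,0],[0,0,0],[0,0,0],[0,0,0]]}';python3 -m creep '{"hand":[0,0],"delta_pos":[[0,0,2],[0,0,0]],"rotation":[[0,0,0],[0,0,0]]}'; python3 -c "
from h import *
goto(518.8,-202.8,149,87.3)
p,d=side.grab('side17')
s=cv2.imread('pics/side17.png')
cv2.imwrite('pics/side17z.png',cv2.resize(s[130:260,220:350],None,fx=5,fy=4.5,interpolation=cv2.INTER_CUBIC))
"
```

```text
clock: 25.78
tcp_pos: [0.5063, -0.2018, 0.1721]
eef_rot: [-3.141, -0.0, 1.524]
contact_force: [-0.7, 0.1, -1.7]
finger_gap: 0.0085
clock: 26.15
tcp_pos: [0.5182, -0.2025, 0.1726]
eef_rot: [3.141, -0.0, 1.524]
contact_force: [0.3, 0.6, -1.2]
finger_gap: 0.0087
clock: 26.78
tcp_pos: [0.5179, -0.2024, 0.1513]
eef_rot: [-3.141, -0.0, 1.524]
contact_force: [-0.1, 0.5, -1.0]
finger_gap: 0.0091
clock: 27.02
tcp_pos: [0.5181, -0.2024, 0.1496]
eef_rot: [3.142, -0.0, 1.524]
contact_force: [-0.2, -0.2, -1.7]
finger_gap: 0.0093
t 27.02 tcp [ 518.1 -202.4  149.6] rpy [180.    -0.    87.31] F [-0.2 -0.2 -1.7] gap 9.3 q [-0.39  0.33  1.7   0.    1.11 -0.35]
turn(tool) [ 0. -0.  0.] | shift now-axes [-0.3  0.8  0.6] | shift final-axes [-0.3  0.8  0.6] | world [ 0.7 -0.4 -0.6]
```

View pics/side17z.png

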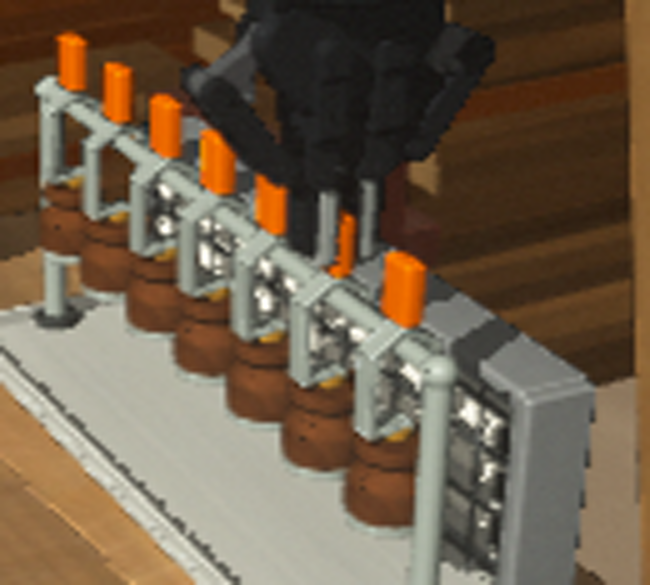

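```bash
python3 -m creep '{"hand":[0,0],"delta_pos":[[0,0,1],[0,0,0]],"rotation":[[0,0,0],[0,0,0]]}'; python3 -m creep '{"hand":[0.06,0.12,0.2,0.35,0.35],"delta_pos":[[0,0,0],[0,0,0],[0,0,0],[0,0,0],[0,0,0]],"rotation":[[0,0,0],[0,0,0],[0,0,0],[0,0,0],[0,0,0]]}'; python3 -m creep '{"hand":[0.35,0.35,0.35,0.35,0.35],"delta_pos":[[0,0,-10],[0,0,-30],[0,0,-40],[0,-45,0],[0,-45,0]],"rotation":[[0,0,0],[0,0,0],[0,0,0],[0,0,0],[0,0,0]]}';python3 -m creep '{"hand":[0.5,0.5],"delta_pos":[[0,-30,0],[0,0,0]],"rotation":[[0,0,0],[0,0,0]]}';   python3 -c "
from h import *
state()
T=top.grab('top18')[1]; S=side.grab('side18')[1]
np.save('pics/top18.npy',T);np.save('pics/side18.npy',S)
A,B=feet_cloud((T,S))
for y in (.049,-.003,-.053,-.1025,-.153,-.2025,-.254):
    c=np.array([.5284+.047*y,y]); o=[]
    for nm,C,off in(('top',A,(-2.1,1.5,0)),('side',B,(2.1,-1.5,0))):
        m=(np.hypot(*(C[:,:2]-c).T)<0.028)&(C[:,2]>0.06)&(C[:,2]<0.21); m&=~((abs(C[:,2]-.155)<.01)&(abs(C[:,1]-c[1])>.012))
        r=fit_foot(C[m],*(c*1000),z0=67.6,yaws=[0],fitz=True); o.append((nm,m.sum(),(r.x[[0,1,3]]+off).round(1).tolist(),np.degrees(r.x[2]).round(1)))
    print(o)
s=cv2.imread('pics/side18.png')
cv2.imwrite('pics/side18z.png',cv2.resize(s[130:260,220:350],None,fx=5,fy=4.5,interpolation=cv2.INTER_CUBIC))
"
```

```text
clock: 27.32
tcp_pos: [0.5182, -0.2025, 0.149]
eef_rot: [3.141, 0.0, 1.524]
contact_force: [-2.0, 0.2, 1.2]
finger_gap: 0.0087
clock: 27.95
tcp_pos: [0.5181, -0.2024, 0.1485]
eef_rot: [-3.142, -0.0, 1.524]
contact_force: [0.3, -0.1, -0.3]
finger_gap: 0.0294
clock: 28.58
tcp_pos: [0.4277, -0.1983, 0.2297]
eef_rot: [3.14, 0.001, 1.524]
contact_force: [-0.6, -0.5, 0.1]
finger_gap: 0.0301
clock: 28.82
tcp_pos: [0.3969, -0.1967, 0.2297]
eef_rot: [3.14, 0.001, 1.523]
contact_force: [-0.1, 0.6, -0.5]
finger_gap: 0.0424
t 28.82 tcp [ 396.9 -196.7  229.7] rpy [1.7992e+02 3.0000e-02 8.7240e+01] F [-0.1  0.6 -0.5] gap 42.4 q [-0.49  0.09  1.8   0.    1.24 -0.44]
[('top', np.int64(297), [531.1, 47.9, 67.3], np.float64(-4.7)), ('side', np.int64(354), [530.1, 48.8, 68.5], np.float64(17.0))]
[('top', np.int64(247), [528.2, -3.5, 66.9], np.float64(-2.0)), ('side', np.int64(309), [527.8, -3.3, 68.1], np.float64(2.5))]
[('top', np.int64(233), [526.1, -53.3, 67.0], np.float64(-1.7)), ('side', np.int64(409), [526.3, -53.5, 68.1], np.float64(-1.7))]
[('top', np.int64(217), [523.8, -103.2, 66.9], np.float64(-1.6)), ('side', np.int64(451), [523.8, -103.6, 67.8], np.float64(-0.4))]
[('top', np.int64(218), [521.6, -153.0, 66.6], np.float64(-2.4)), ('side', np.int64(525), [521.5, -153.3, 68.0], np.float64(0.7))]
[('top', np.int64(218), [519.0, -202.8, 66.6], np.float64(-9.3)), ('side', np.int64(595), [519.3, -202.4, 68.0], np.float64(0.7))]
[('top', np.int64(247), [516.3, -255.0, 66.9], np.float64(-2.3)), ('side', np.int64(676), [516.8, -253.8, 68.0], np.float64(1.8))]
```

View pics/side18z.png

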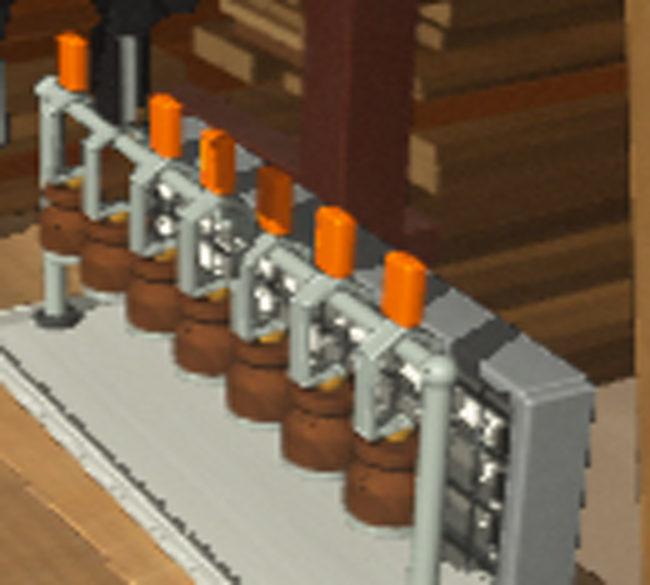

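View pics/top18.png

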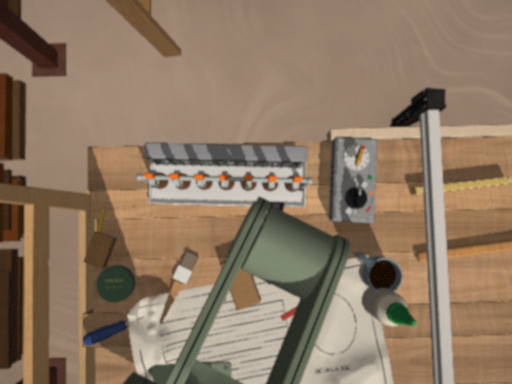

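```bash
python3 -m creep '{"hand":[0.5,0.5,0.5,0.5,0.5],"delta_pos":[[0,0,0],[0,0,0],[0,0,0],[0,0,0],[0,0,0]],"rotation":[[0,0,-10.5],[0,0,-10.5],[0,0,-10.5],[0,0,-10.5],[0,0,-10.5]]}'; python3 -m creep '{"hand":[0.5,0.5,0.5,0.5],"delta_pos":[[0,0,0],[0,0,0],[0,0,0],[0,0,0]],"rotation":[[0,0,-10.5],[0,0,-10.5],[0,0,-10.5],[0,0,-3.3]]}';  python3 -c "
from h import *
goto(480.3,-399,230,174.5)"
```

```text
clock: 29.55
tcp_pos: [0.3997, -0.197, 0.2286]
eef_rot: [3.141, 0.0, 2.447]
contact_force: [0.3, 0.5, -0.2]
finger_gap: 0.0427
clock: 30.05
tcp_pos: [0.3997, -0.197, 0.2286]
eef_rot: [3.142, 0.001, 3.051]
contact_force: [-0.4, 0.1, -0.2]
finger_gap: 0.0425
t 30.05 tcp [ 399.7 -197.   228.6] rpy [1.7999e+02 3.0000e-02 1.7479e+02] F [-0.4  0.1 -0.2] gap 42.5 q [-0.48  0.1   1.8   0.    1.24 -1.96]
turn(tool) [0.  0.  0.3] | shift now-axes [ -98.6 -193.8   -1.4] | shift final-axes [ -99.6 -193.3   -1.4] | world [  80.6 -202.     1.4]
```

```bash
python3 -m creep '{"hand":[0.4,0.4,0.4,0.4,0.4],"delta_pos":[[-22,-43,0],[-22,-43,0],[-22,-43,0],[-22,-43,0],[-11,-21,0]],"rotation":[[0,0,0],[0,0,0],[0,0,0],[0,0,0],[0,0,0]]}'; python3 -m creep '{"hand":[0.4,0.4,0.4,0.4,0.4],"delta_pos":[[0,0,40],[0,0,40],[0,0,20],[0,0,0],[0,0,0]],"rotation":[[0,0,0],[0,0,0],[0,0,0],[0,0,0],[0,0,0]]}';  python3 -c "
from h import *
goto(480.3,-399,100,174.5)
side.grab('side19'); top.grab('top19')
s=cv2.imread('pics/side19.png');t=cv2.imread('pics/top19.png')
a=cv2.resize(s[180:330,270:410],None,fx=4,fy=4,interpolation=cv2.INTER_CUBIC)
cv2.imwrite('pics/side19z.png',a)
"
```

```text
clock: 30.68
tcp_pos: [0.4807, -0.4009, 0.2274]
eef_rot: [-3.142, 0.0, 3.047]
contact_force: [0.0, -0.3, -0.6]
finger_gap: 0.0341
clock: 31.3
tcp_pos: [0.4799, -0.3989, 0.1294]
eef_rot: [-3.141, 0.002, 3.048]
contact_force: [-0.4, 0.1, -0.3]
finger_gap: 0.034
t 31.30 tcp [ 479.9 -398.9  129.4] rpy [-1.7994e+02  1.0000e-01  1.7463e+02] F [-0.4  0.1 -0.3] gap 34.0 q [-0.71  0.45  1.57  0.    1.12 -2.19]
turn(tool) [-0.1  0.1  0.1] | shift now-axes [-0.4 -0.  29.4] | shift final-axes [-0.4 -0.1 29.4] | world [  0.4  -0.1 -29.4]
```

View pics/side19z.png

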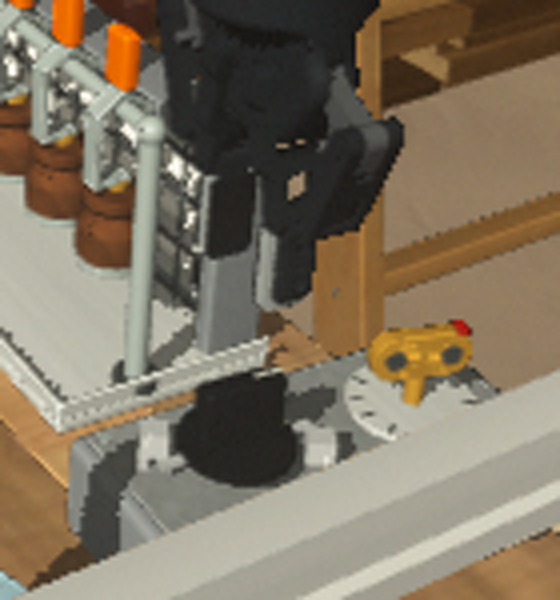

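View pics/top19.png

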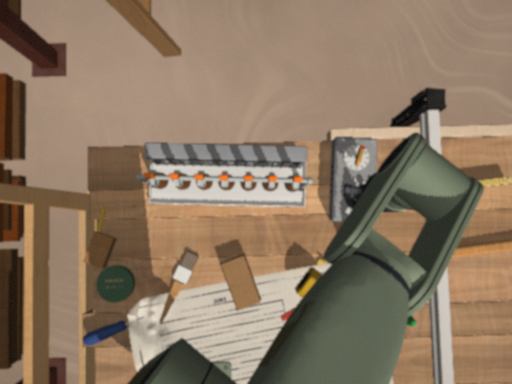

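```bash
python3 -c "
from h import *
for z in (.0955,.129,.157): print(side.proj([.4803-.002,-.399+.0015,z]), side.proj([.4803,-.399-.02,z]),side.proj([.4803,-.399+.02,z]))
p,d=side.grab(); P=side.cloud(d)
for u,v in [(338,250),(340,254),(326,240),(342,245),(330,270),(331,279)]: print(u,v,P[v,u].round(3),p[v,u])
"
```

```text
[329.37033963 278.35788401] [338.47413685 285.06969264] [323.57848368 272.15903661]
[331.0219029  262.03476575] [340.3582224  268.53181432] [325.07683973 256.03977915]
[332.45670045 247.85403739] [341.996415   254.15230283] [326.37751745 242.04713755]
338 250 [ 0.468 -0.422  0.171] [66 67 63]
340 254 [ 0.471 -0.425  0.164] [40 39 36]
326 240 [ 0.479 -0.379  0.162] [39 38 34]
342 245 [ 0.472 -0.426  0.181] [42 40 37]
330 270 [ 0.572 -0.291  0.01 ] [185 185 171]
331 279 [ 0.477 -0.404  0.099] [37 36 34]
```

```bash
python3 -m creep '{"hand":[0.4,0.4,0.4,0.4,0.4],"delta_pos":[[0,0,20],[0,0,18],[0,0,15],[0,0,10],[0,0,6]],"rotation":[[0,0,0],[0,0,0],[0,0,0],[0,0,0],[0,0,0]]}';python3 -m creep '{"hand":[0.4],"delta_pos":[[0,0,0]],"rotation":[[0,0,0]]}';  python3 -c "
from h import *
state()
side.grab('side20')
s=cv2.imread('pics/side20.png')
a=cv2.resize(s[230:330,280:400],None,fx=6,fy=6,interpolation=cv2.INTER_CUBIC)
cv2.imwrite('pics/side20z.png',a)
"
```

```text
clock: 32.08
tcp_pos: [0.4787, -0.3983, 0.0593]
eef_rot: [3.142, 0.0, 3.047]
contact_force: [-0.1, -0.2, -0.3]
finger_gap: 0.0342
clock: 32.2
tcp_pos: [0.4786, -0.3982, 0.0594]
eef_rot: [3.141, -0.0, 3.047]
contact_force: [-0.6, -0.8, 0.4]
finger_gap: 0.034
t 32.20 tcp [ 478.6 -398.2   59.4] rpy [ 1.7998e+02 -1.0000e-02  1.7460e+02] F [-0.6 -0.8  0.4] gap 34.0 q [-0.71  0.51  1.65  0.    0.98 -2.19]
```

View pics/side20z.png

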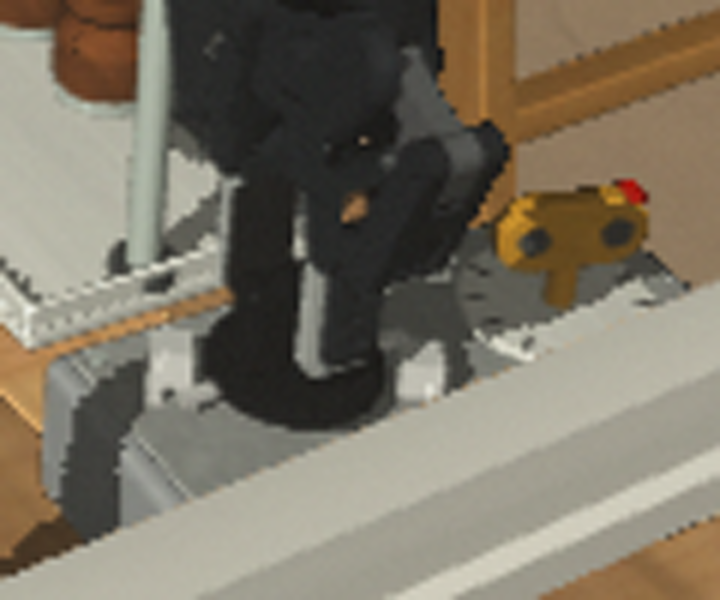

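```bash
python3 -m creep '{"hand":[0.4,0,0,0,0],"delta_pos":[[-1.5,0,0],[0,0,0],[0,0,0],[0,0,0],[0,0,0]],"rotation":[[0,0,0],[0,0,0],[0,0,0],[0,0,0],[0,0,0]]}' 70;  python3 -c "
from h import *
state()"
```

```text
clock: 32.88
tcp_pos: [0.4806, -0.3996, 0.0603]
eef_rot: [-3.139, 0.002, 3.048]
contact_force: [-0.8, -4.7, 3.6]
finger_gap: 0.0103
t 32.88 tcp [ 480.6 -399.6   60.3] rpy [-1.7987e+02  1.0000e-01  1.7461e+02] F [-0.8 -4.7  3.6] gap 10.3 q [-0.71  0.52  1.65 -0.    0.98 -2.19]
```

```bash
python3 -m creep '{"hand":[0,0,0,0,0],"delta_pos":[[0,-0.8,2],[0,0,2],[0,0,2],[0,0,2],[0,0,0]],"rotation":[[0,0,0],[0,0,0],[0,0,0],[0,0,0],[0,0,0]]}' 70;  python3 -c "
from h import *
state()"
```

```text
clock: 33.5
tcp_pos: [0.4806, -0.3997, 0.0527]
eef_rot: [-3.14, 0.002, 3.047]
contact_force: [-1.3, -3.2, 9.7]
finger_gap: 0.0102
t 33.50 tcp [ 480.6 -399.7   52.7] rpy [-1.7993e+02  1.0000e-01  1.7461e+02] F [-1.3 -3.2  9.7] gap 10.2 q [-0.71  0.52  1.65 -0.    0.96 -2.19]
```

```bash
python3 -m creep '{"hand":[0,0,0],"delta_pos":[[0,0,1],[0,0,0.3],[0,0,0]],"rotation":[[0,0,0],[0,0,0],[0,0,0]]}' 70;  python3 -c "
from h import *
state()"; python3 -m creep '{"hand":[0,0,0,0,0],"delta_pos":[[0,0,0],[0,0,0],[0,0,0],[0,0,0],[0,0,0]],"rotation":[[0,0,4],[0,0,5],[0,0,5],[0,0,5],[0,0,0]]}' 70;  python3 -c "
from h import *
o=state();print(o['ft_torque'])"
```

```text
clock: 33.88
tcp_pos: [0.4806, -0.3997, 0.0517]
eef_rot: [-3.14, 0.002, 3.047]
contact_force: [-1.4, -2.8, 9.0]
finger_gap: 0.0102
t 33.88 tcp [ 480.6 -399.7   51.7] rpy [-1.7993e+02  1.0000e-01  1.7461e+02] F [-1.4 -2.8  9. ] gap 10.2 q [-0.71  0.52  1.65 -0.    0.96 -2.19]
clock: 34.5
tcp_pos: [0.4806, -0.3999, 0.0518]
eef_rot: [-3.141, 0.002, 2.715]
contact_force: [-1.4, -3.0, 10.6]
finger_gap: 0.0105
t 34.50 tcp [ 480.6 -399.9   51.8] rpy [-1.7994e+02  1.4000e-01  1.5558e+02] F [-1.4 -3.  10.6] gap 10.5 q [-0.71  0.52  1.65 -0.    0.96 -1.86]
[-0.57300971  0.28570925 -0.01888745]
```

```bash
python3 -m creep '{"hand":[0,0,0,0,0],"delta_pos":[[0,0,0],[0,0,0],[0,0,0],[0,0,0],[0,0,0]],"rotation":[[0,0,6],[0,0,7],[0,0,7],[0,0,7],[0,0,0]]}' 70;  python3 -c "
from h import *
o=state();print(o['ft_torque'])"; python3 -m creep '{"hand":[0,0,0,0,0],"delta_pos":[[0,0,0],[0,0,0],[0,0,0],[0,0,0],[0,0,0]],"rotation":[[0,0,7],[0,0,7],[0,0,6],[0,0,2],[0,0,0]]}' 70;  python3 -c "
from h import *
o=state();print(o['ft_torque'])
side.grab('side21')
s=cv2.imread('pics/side21.png')
a=cv2.resize(s[230:330,280:400],None,fx=6,fy=6,interpolation=cv2.INTER_CUBIC)
cv2.imwrite('pics/side21z.png',a)
"
```

```text
clock: 35.12
tcp_pos: [0.4806, -0.4002, 0.0518]
eef_rot: [-3.141, 0.003, 2.244]
contact_force: [-2.7, -4.2, 9.1]
finger_gap: 0.0103
t 35.12 tcp [ 480.6 -400.2   51.8] rpy [-1.7999e+02  1.7000e-01  1.2858e+02] F [-2.7 -4.2  9.1] gap 10.3 q [-0.71  0.52  1.65 -0.    0.96 -1.39]
[-0.66320714  0.36250336 -0.02842724]
clock: 35.75
tcp_pos: [0.4804, -0.4003, 0.0518]
eef_rot: [3.141, 0.003, 1.861]
contact_force: [-1.7, -5.1, 8.8]
finger_gap: 0.0104
t 35.75 tcp [ 480.4 -400.3   51.8] rpy [1.7996e+02 1.7000e-01 1.0661e+02] F [-1.7 -5.1  8.8] gap 10.4 q [-0.71  0.52  1.65 -0.    0.96 -1.  ]
[-0.78583465  0.34911236 -0.09476933]
```

View pics/side21z.png

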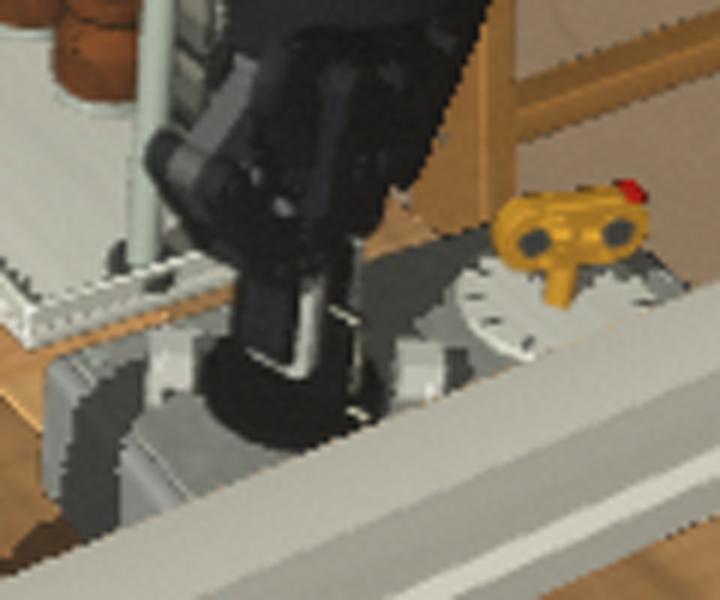

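```bash
python3 -m creep '{"hand":[0,0,0,0,0],"delta_pos":[[0,0,-3],[0,0,-3],[0,0,-2.5],[0,0,0],[0,0,0]],"rotation":[[0,0,0],[0,0,0],[0,0,0],[0,0,0],[0,0,0]]}' 70; python3 -c "
from h import *
state()";  python3 -m creep '{"hand":[0.15,0.22,0.22,0.22,0.22],"delta_pos":[[0,0,0],[0,0,0],[0,0,0],[0,0,-10],[0,0,-20]],"rotation":[[0,0,0],[0,0,0],[0,0,0],[0,0,0],[0,0,0]]}' 70; python3 -m creep '{"hand":[0.35,0.35,0.35,0.35,0.35],"delta_pos":[[0,0,-40],[0,0,-60],[0,0,-50],[0,0,-0],[0,0,0]],"rotation":[[0,0,0],[0,0,0],[0,0,0],[0,0,0],[0,0,0]]}' 70;  python3 -c "
from h import *
o=state()
_,d=side.grab('side22');_,e=top.grab('top22'); np.save('pics/side22.npy',d); np.save('pics/top22.npy',e)
s=cv2.imread('pics/side22.png');t=cv2.imread('pics/top22.png')
a=cv2.resize(s[230:330,280:400],None,fx=6,fy=6,interpolation=cv2.INTER_CUBIC)
b=cv2.resize(t[130:230,325:385],None,fx=5,fy=5,interpolation=cv2.INTER_CUBIC)
cv2.imwrite('pics/side22z.png',a);cv2.imwrite('pics/top22z.png',b)
"
```

```text
clock: 36.42
tcp_pos: [0.4803, -0.4003, 0.0592]
eef_rot: [3.141, 0.002, 1.861]
contact_force: [-0.5, -5.9, 3.0]
finger_gap: 0.0105
t 36.42 tcp [ 480.3 -400.3   59.2] rpy [1.7998e+02 1.4000e-01 1.0662e+02] F [-0.5 -5.9  3. ] gap 10.5 q [-0.71  0.52  1.65 -0.    0.98 -1.  ]
clock: 37.05
tcp_pos: [0.4796, -0.3986, 0.0887]
eef_rot: [-3.141, -0.002, 1.861]
contact_force: [-0.5, 0.4, 0.2]
finger_gap: 0.0186
clock: 37.67
tcp_pos: [0.4797, -0.3988, 0.2387]
eef_rot: [-3.141, -0.001, 1.861]
contact_force: [0.2, -0.9, -0.4]
finger_gap: 0.0299
t 37.67 tcp [ 479.7 -398.8  238.7] rpy [-1.7999e+02 -4.0000e-02  1.0661e+02] F [ 0.2 -0.9 -0.4] gap 29.9 q [-0.71  0.38  1.39  0.    1.37 -1.  ]
```

View pics/side22z.png

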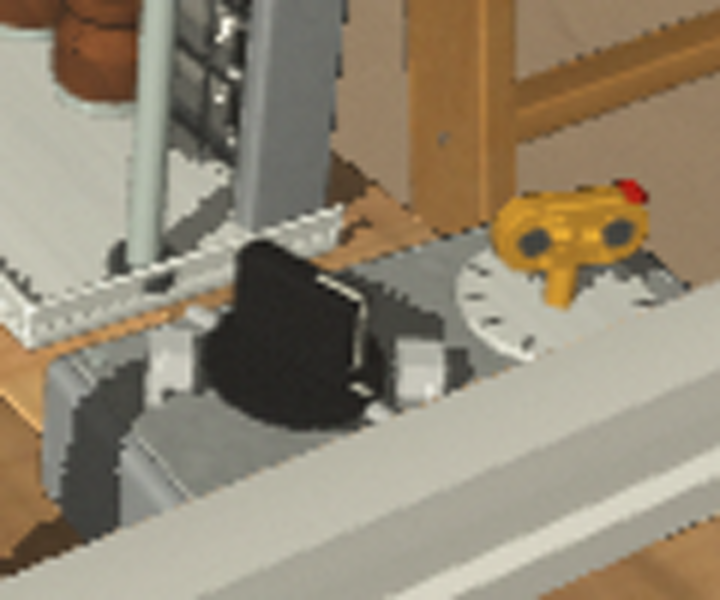

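View pics/top22z.png

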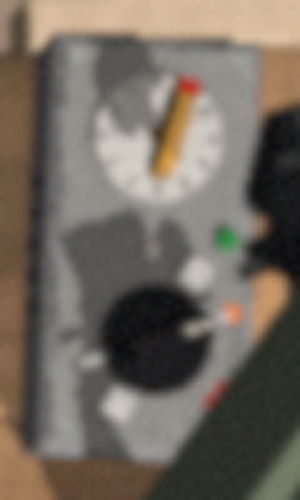

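```bash
python3 -c "
from h import *
d=np.load('pics/top0.npy'); P=top.cloud(d)
for u,v in [(397,122),(405,115),(415,105),(420,118),(424,150),(426,180),(422,130)]: print(u,v,P[v,u].round(3))
C=P[d>0]; m=(C[:,2]>.1)&(C[:,1]<-.4)&(abs(C[:,0]-.575)<.12)&~((np.hypot(C[:,0]-.575,C[:,1]+.406)<.04))
print('near key r',np.sort(np.hypot(C[m][:,0]-.575,C[m][:,1]+.406))[:5], C[m][:,1].max())
for f,cam,off in (('pics/top22.npy',top,(-2.1,1.5)),('pics/side22.npy',side,(2.1,-1.5))):
  d=np.load(f); C=cam.cloud(d)[d>0]
  for q,c in (('knob',(.4805,-.3995)),('key',(.575,-.4058))):
    m=(np.hypot(*(C[:,:2]-c).T)<0.036)&(C[:,2]>.088)&(C[:,2]<.112); hi=C[m]
    cc,(w,h),a=cv2.minAreaRect((hi[:,:2]*1000).astype(np.float32)); print(q,len(hi),np.round(np.array(cc)+off,1),round(w,1),round(h,1),round(a,1),np.percentile(hi[:,2],95))
"
```

```text
397 122 [ 0.671 -0.529 -0.005]
405 115 [ 0.679 -0.536  0.033]
415 105 [ 0.676 -0.521  0.135]
420 118 [ 0.647 -0.531  0.134]
424 150 [ 0.575 -0.53   0.149]
426 180 [ 0.511 -0.532  0.145]
422 130 [ 0.618 -0.528  0.148]
near key r [0.07434284 0.07440448 0.07461106 0.0766361  0.07664228] -0.4002419744465455
knob 102 [ 480.5 -399. ] 11.2 40.0 16.9 0.10428573931540391
key 96 [ 573.8 -405.7] 9.5 44.7 70.2 0.101130035287888
knob 247 [ 479.5 -400.2] 13.0 40.2 16.3 0.10424260784657763
key 207 [ 574.  -407.2] 11.0 46.8 72.4 0.1006697960256067
```

```bash
python3 -m creep '{"hand":[0.35,0.35,0.35,0.35,0.35],"delta_pos":[[0,0,0],[0,0,0],[0,0,0],[0,0,0],[0,0,0]],"rotation":[[0,0,-10.5],[0,0,-10.5],[0,0,-10.5],[0,0,-10.5],[0,0,-10.5]]}' 60; python3 -m creep '{"hand":[0.35,0.35],"delta_pos":[[0,0,0],[0,0,0]],"rotation":[[0,0,-2.2],[0,0,0]]}' ; python3 -c "
from h import *
goto(574.3,-405.9,100,161.3)"
```

```text
clock: 38.4
tcp_pos: [0.4795, -0.3987, 0.2369]
eef_rot: [3.14, -0.003, 2.783]
contact_force: [-0.2, 0.1, -0.6]
finger_gap: 0.0296
clock: 38.65
tcp_pos: [0.4796, -0.3988, 0.2372]
eef_rot: [3.14, -0.003, 2.815]
contact_force: [1.0, 0.3, -1.2]
finger_gap: 0.03
t 38.65 tcp [ 479.6 -398.8  237.2] rpy [ 1.7993e+02 -1.6000e-01  1.6127e+02] F [ 1.   0.3 -1.2] gap 30.0 q [-0.71  0.38  1.39  0.    1.37 -1.96]
turn(tool) [ 0.1 -0.2 -0. ] | shift now-axes [-92.4  23.5 137. ] | shift final-axes [-92.   23.7 137.2] | world [  94.7   -7.1 -137.2]
```

```bash
python3 -m creep '{"hand":[0.35,0.35,0.35,0.35,0.35],"delta_pos":[[-40,10,0],[-40,10,0],[-12,3.6,0],[0,0,50],[0,0,50]],"rotation":[[0,0,0],[0,0,0],[0,0,0],[0,0,0],[0,0,0]]}' 60; python3 -m creep '{"hand":[0.35,0.35,0.35,0.35],"delta_pos":[[0,0,25],[0,0,12],[0,0,0],[0,0,0]],"rotation":[[0,0,0],[0,0,0],[0,0,0],[0,0,0]]}' ; python3 -c "
from h import *
goto(574.3,-405.9,56,161.3)
side.grab('side23')
s=cv2.imread('pics/side23.png')
cv2.imwrite('pics/side23z.png',cv2.resize(s[200:320,300:440],None,fx=5,fy=5,interpolation=cv2.INTER_CUBIC))
"
```

```text
clock: 39.28
tcp_pos: [0.5744, -0.4062, 0.1376]
eef_rot: [-3.141, 0.0, 2.815]
contact_force: [0.6, -0.5, 0.1]
finger_gap: 0.0298
clock: 39.78
tcp_pos: [0.5754, -0.4069, 0.1034]
eef_rot: [-3.141, 0.003, 2.815]
contact_force: [-0.1, 0.9, 0.5]
finger_gap: 0.03
t 39.77 tcp [ 575.4 -406.9  103.4] rpy [-1.7995e+02  1.5000e-01  1.6130e+02] F [-0.1  0.9  0.5] gap 30.0 q [-0.63  0.59  1.38  0.    1.17 -1.88]
turn(tool) [-0.   0.2 -0. ] | shift now-axes [ 1.5  0.7 47.4] | shift final-axes [ 1.4  0.6 47.4] | world [ -1.1   1.  -47.4]
```

View pics/side23z.png

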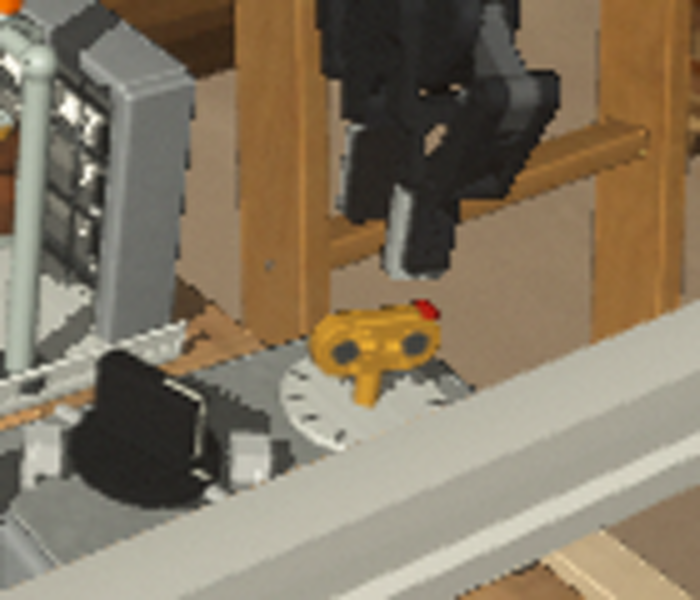

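```bash
python3 -m creep '{"hand":[0.35,0.35,0.35,0.35,0.35],"delta_pos":[[1,0.5,14],[0,0,13],[0,0,12],[0,0,8],[0,0,0]],"rotation":[[0,0,0],[0,0,0],[0,0,0],[0,0,0],[0,0,0]]}' 60; python3 -c "
from h import *
goto(574.3,-405.9,56,161.3)
side.grab('side24')
s=cv2.imread('pics/side24.png')
cv2.imwrite('pics/side24z.png',cv2.resize(s[220:320,320:420],None,fx=6,fy=6,interpolation=cv2.INTER_CUBIC))
"
```

```text
clock: 40.45
tcp_pos: [0.5735, -0.4052, 0.0536]
eef_rot: [3.141, -0.002, 2.815]
contact_force: [0.3, 0.7, -0.5]
finger_gap: 0.0298
t 40.45 tcp [ 573.5 -405.2   53.6] rpy [ 1.7996e+02 -1.0000e-01  1.6131e+02] F [ 0.3  0.7 -0.5] gap 29.8 q [-0.63  0.63  1.44  0.    1.07 -1.88]
turn(tool) [ 0.  -0.1  0. ] | shift now-axes [-0.9 -0.4 -2.4] | shift final-axes [-0.9 -0.4 -2.4] | world [ 0.8 -0.7  2.4]
```

View pics/side24z.png

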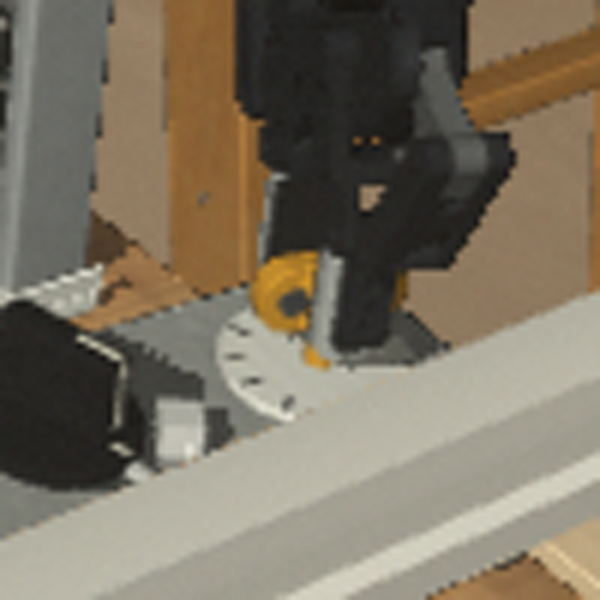

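```bash
python3 -m creep '{"hand":[0.35,0,0,0,0],"delta_pos":[[-0.8,-0.4,-2],[0,0,0],[0,0,0],[0,0,0],[0,0,0]],"rotation":[[0,0,0],[0,0,0],[0,0,0],[0,0,0],[0,0,0]]}' 70; python3 -c "
from h import *
o=state();print(o['ft_torque'])"; python3 -m creep '{"hand":[0,0,0,0,0],"delta_pos":[[0,0,0],[0,0,0],[0,0,0],[0,0,0],[0,0,0]],"rotation":[[0,0,4],[0,0,6],[0,0,6],[0,0,6],[0,0,6]]}' 70;  python3 -c "
from h import *
o=state();print(o['ft_torque'])"
```

```text
clock: 41.12
tcp_pos: [0.5748, -0.4073, 0.0578]
eef_rot: [-3.14, 0.002, 2.815]
contact_force: [-1.6, -4.7, 4.8]
finger_gap: 0.0076
t 41.12 tcp [ 574.8 -407.3   57.8] rpy [-1.7990e+02  1.1000e-01  1.6131e+02] F [-1.6 -4.7  4.8] gap 7.6 q [-0.63  0.63  1.43 -0.    1.08 -1.88]
[-0.62829949  0.30031014  0.07930268]
clock: 41.75
tcp_pos: [0.5748, -0.4074, 0.0578]
eef_rot: [-3.141, 0.003, 2.323]
contact_force: [-2.4, -4.8, 5.5]
finger_gap: 0.0072
t 41.75 tcp [ 574.8 -407.4   57.8] rpy [-1.7996e+02  1.5000e-01  1.3312e+02] F [-2.4 -4.8  5.5] gap 7.2 q [-0.63  0.63  1.43 -0.    1.08 -1.38]
[-0.67396139  0.25165027  0.11274441]
```

```bash
python3 -m creep '{"hand":[0,0,0,0,0],"delta_pos":[[0,0,0],[0,0,0],[0,0,0],[0,0,0],[0,0,0]],"rotation":[[0,0,8],[0,0,8],[0,0,8],[0,0,8],[0,0,8]]}' 70;  python3 -c "
from h import *
o=state();print(o['ft_torque'])"; python3 -m creep '{"hand":[0,0,0,0,0],"delta_pos":[[0,0,0],[0,0,0],[0,0,0],[0,0,0],[0,0,0]],"rotation":[[0,0,8],[0,0,8],[0,0,8],[0,0,8],[0,0,8]]}' 70;  python3 -c "
from h import *
o=state();print(o['ft_torque'])
side.grab('side25')
s=cv2.imread('pics/side25.png')
cv2.imwrite('pics/side25z.png',cv2.resize(s[220:320,320:420],None,fx=6,fy=6,interpolation=cv2.INTER_CUBIC))
"
```

```text
clock: 42.38
tcp_pos: [0.5747, -0.4074, 0.0578]
eef_rot: [3.141, 0.003, 1.624]
contact_force: [-2.4, -3.7, 4.9]
finger_gap: 0.0073
t 42.38 tcp [ 574.7 -407.4   57.8] rpy [1.7994e+02 1.5000e-01 9.3050e+01] F [-2.4 -3.7  4.9] gap 7.3 q [-0.63  0.63  1.43 -0.    1.08 -0.68]
[-0.74174104  0.32376096  0.09464023]
clock: 43.0
tcp_pos: [0.5746, -0.4074, 0.0578]
eef_rot: [3.139, 0.001, 0.926]
contact_force: [-2.9, -4.1, 5.0]
finger_gap: 0.007
t 43.00 tcp [ 574.6 -407.4   57.8] rpy [1.7987e+02 9.0000e-02 5.3060e+01] F [-2.9 -4.1  5. ] gap 7.0 q [-0.63  0.63  1.43 -0.    1.08  0.01]
[-0.80057024  0.36729058  0.11288644]
```

View pics/side25z.png

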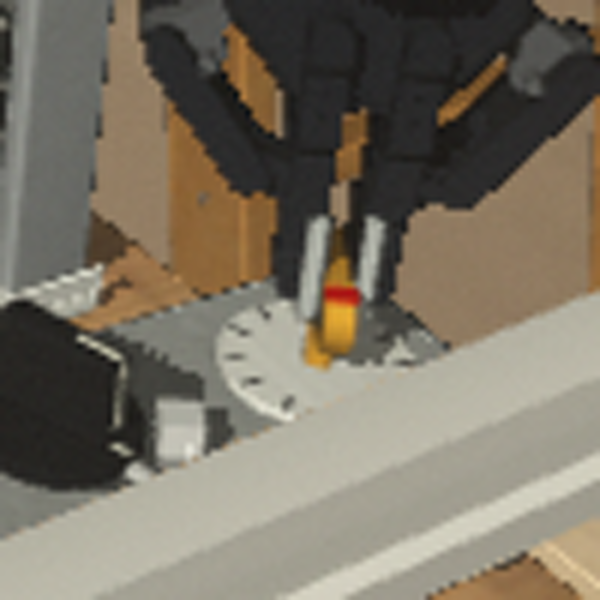

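The key follows the jaws (red tip at zoom (340,293), pointing to the camera). Continue to the wrist limit.

```bash
python3 -m creep '{"hand":[0,0,0,0,0],"delta_pos":[[0,0,0],[0,0,0],[0,0,0],[0,0,0],[0,0,0]],"rotation":[[0,0,8],[0,0,8],[0,0,8],[0,0,8],[0,0,8]]}' 70;  python3 -c "
from h import *
o=state();print(o['ft_torque'])"; python3 -m creep '{"hand":[0,0,0,0,0],"delta_pos":[[0,0,0],[0,0,0],[0,0,0],[0,0,0],[0,0,0]],"rotation":[[0,0,8],[0,0,8],[0,0,8],[0,0,8],[0,0,8]]}' 70;  python3 -c "
from h import *
o=state();print(o['ft_torque'])";python3 -m creep '{"hand":[0,0,0,0,0],"delta_pos":[[0,0,0],[0,0,0],[0,0,0],[0,0,0],[0,0,0]],"rotation":[[0,0,8],[0,0,8],[0,0,8],[0,0,8],[0,0,8]]}' 70;  python3 -c "
from h import *
o=state();print(o['ft_torque'])"
```

```text
clock: 43.68
tcp_pos: [0.5746, -0.4074, 0.0578]
eef_rot: [3.139, -0.0, 0.228]
contact_force: [-2.0, -3.7, 5.4]
finger_gap: 0.007
t 43.67 tcp [ 574.6 -407.4   57.8] rpy [ 1.7985e+02 -1.0000e-02  1.3060e+01] F [-2.  -3.7  5.4] gap 7.0 q [-0.63  0.63  1.43 -0.    1.08  0.71]
[-0.75840588  0.4708835   0.08135697]
clock: 44.3
tcp_pos: [0.5745, -0.4073, 0.0578]
eef_rot: [3.14, -0.002, -0.47]
contact_force: [-2.6, -3.4, 5.1]
finger_gap: 0.0072
t 44.30 tcp [ 574.5 -407.3   57.8] rpy [ 1.799e+02 -9.000e-02 -2.694e+01] F [-2.6 -3.4  5.1] gap 7.2 q [-0.63  0.63  1.43 -0.    1.08  1.41]
[-0.71970073  0.5010999   0.14957726]
clock: 44.92
tcp_pos: [0.5746, -0.4072, 0.0578]
eef_rot: [3.141, -0.002, -1.168]
contact_force: [-3.1, -4.1, 5.3]
finger_gap: 0.0075
t 44.92 tcp [ 574.6 -407.2   57.8] rpy [ 1.7999e+02 -1.3000e-01 -6.6940e+01] F [-3.1 -4.1  5.3] gap 7.5 q [-0.63  0.63  1.43 -0.    1.08  2.11]
[-0.62871338  0.44980765  0.1096323 ]
```

```bash
python3 -m creep '{"hand":[0,0,0,0,0.1],"delta_pos":[[0,0,0],[0,0,0],[0,0,0],[0,0,0],[0,0,0]],"rotation":[[0,0,9],[0,0,9],[0,0,0],[0,0,0],[0,0,0]]}' 70;  python3 -c "
from h import *
o=state();print(o['ft_torque'])"; python3 -m creep '{"hand":[0.2,0.3,0.35,0.35,0.35],"delta_pos":[[0,0,0],[0,0,0],[0,0,0],[0,0,-20],[0,0,-25]],"rotation":[[0,0,0],[0,0,0],[0,0,0],[0,0,0],[0,0,0]]}' 70; python3 -m creep '{"hand":[0.35,0.35,0.35,0.35,0.35],"delta_pos":[[0,0,0],[0,0,0],[0,0,0],[0,0,0],[0,0,0]],"rotation":[[0,0,0],[0,0,-10],[0,0,-10],[0,0,-10],[0,0,-10]]}' ; python3 -m creep '{"hand":[0.35,0.35,0.35,0.35,0.35],"delta_pos":[[0,0,0],[0,0,0],[0,0,0],[0,0,0],[0,0,0]],"rotation":[[0,0,-10],[0,0,-10],[0,0,-10],[0,0,-10],[0,0,-10]]}' ; python3 -m creep '{"hand":[0.35,0.35,0.35,0.35,0.35],"delta_pos":[[0,0,0],[0,0,0],[0,0,0],[0,0,0],[0,0,0]],"rotation":[[0,0,-10],[0,0,-10],[0,0,-10],[0,0,-10],[0,0,-10]]}' ; python3 -m creep '{"hand":[0.35,0.35,0.35,0.35,0.35],"delta_pos":[[0,0,0],[0,0,0],[0,0,0],[0,0,0],[0,0,0]],"rotation":[[0,0,-10],[0,0,-10],[0,0,-10],[0,0,-10],[0,0,0]]}'; python3 -c "
from h import *
goto(574.6,-407.2,57,95.1)
_,d=side.grab('side26')
C=side.cloud(d)[d>0];m=(np.hypot(*(C[:,:2]-(.574,-.406)).T)<0.036)&(C[:,2]>.088)&(C[:,2]<.112); hi=C[m]
cc,(w,h),a=cv2.minAreaRect((hi[:,:2]*1000).astype(np.float32)); print(len(hi),np.array(cc)+(2.1,-1.5),w,h,a)
s=cv2.imread('pics/side26.png')
cv2.imwrite('pics/side26z.png',cv2.resize(s[220:320,320:420],None,fx=6,fy=6,interpolation=cv2.INTER_CUBIC))
"
```

```text
clock: 45.55
tcp_pos: [0.5746, -0.4072, 0.0576]
eef_rot: [-3.141, -0.002, -1.478]
contact_force: [-2.6, -4.5, 5.1]
finger_gap: 0.0086
t 45.55 tcp [ 574.6 -407.2   57.6] rpy [-1.7997e+02 -1.2000e-01 -8.4700e+01] F [-2.6 -4.5  5.1] gap 8.6 q [-0.63  0.63  1.44 -0.    1.08  2.42]
[-0.69459267  0.51718202 -0.02334618]
clock: 46.18
tcp_pos: [0.5742, -0.4054, 0.1011]
eef_rot: [3.14, 0.002, -1.478]
contact_force: [0.3, -0.4, -0.4]
finger_gap: 0.0298
clock: 46.8
tcp_pos: [0.574, -0.4055, 0.0999]
eef_rot: [3.142, 0.003, -0.774]
contact_force: [-0.2, 0.1, 0.0]
finger_gap: 0.0297
clock: 47.42
tcp_pos: [0.574, -0.4055, 0.0999]
eef_rot: [-3.14, 0.002, 0.098]
contact_force: [-0.2, 0.2, -0.1]
finger_gap: 0.0297
clock: 48.05
tcp_pos: [0.574, -0.4055, 0.0999]
eef_rot: [-3.139, -0.0, 0.971]
contact_force: [-0.0, -0.2, 0.3]
finger_gap: 0.0293
clock: 48.68
tcp_pos: [0.5741, -0.4056, 0.1003]
eef_rot: [-3.14, -0.002, 1.661]
contact_force: [0.1, 0.7, 0.8]
finger_gap: 0.0302
t 48.67 tcp [ 574.1 -405.6  100.3] rpy [-1.7991e+02 -1.0000e-01  9.5190e+01] F [0.1 0.7 0.8] gap 30.2 q [-0.63  0.59  1.39  0.    1.16 -0.72]
turn(tool) [-0.1 -0.1  0.1] | shift now-axes [-1.8  0.4 43.3] | shift final-axes [-1.7  0.4 43.3] | world [  0.5  -1.6 -43.3]
201 [ 573.86062012 -406.91125488] 12.510009765625 47.44850158691406 6.194005489349365
```

View pics/side26z.png

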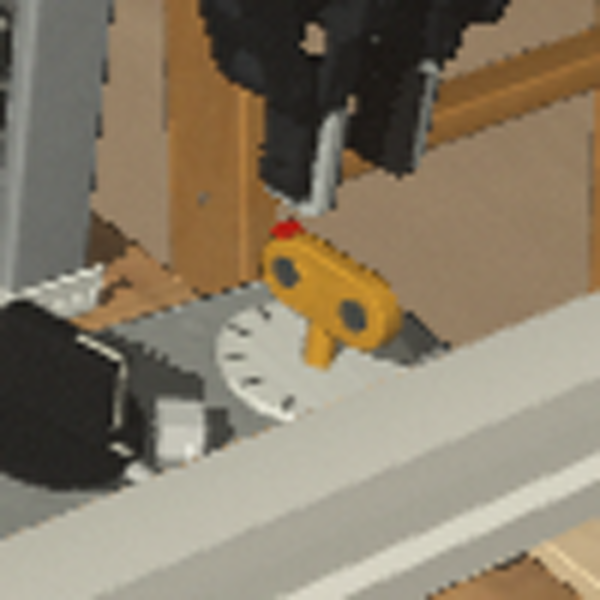

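```bash
python3 -m creep '{"hand":[0.35,0.35,0.35,0.35,0.35],"delta_pos":[[-1.6,0.4,15],[0,0,14],[0,0,10],[0,0,3],[0,0,0]],"rotation":[[0,0,0],[0,0,0],[0,0,0],[0,0,0],[0,0,0]]}' 70; python3 -m creep '{"hand":[0,0,0,0],"delta_pos":[[0,0,0],[0,0,0],[0,0,0],[0,0,0]],"rotation":[[0,0,0],[0,0,0],[0,0,0],[0,0,0]]}' 70; python3 -c "
from h import *
o=state();print(o['ft_torque'])"; python3 -m creep '{"hand":[0,0,0,0,0],"delta_pos":[[0,0,0],[0,0,0],[0,0,0],[0,0,0],[0,0,0]],"rotation":[[0,0,6],[0,0,8],[0,0,8],[0,0,8],[0,0,8]]}' 70;  python3 -c "
from h import *
o=state();print(o['ft_torque'])"; python3 -m creep '{"hand":[0,0,0,0,0],"delta_pos":[[0,0,0],[0,0,0],[0,0,0],[0,0,0],[0,0,0]],"rotation":[[0,0,8],[0,0,8],[0,0,8],[0,0,6],[0,0,6]]}' 70;  python3 -c "
from h import *
o=state();print(o['ft_torque'])"
```

```text
clock: 49.35
tcp_pos: [0.5752, -0.4077, 0.0595]
eef_rot: [-3.142, -0.0, 1.663]
contact_force: [-0.2, 0.4, 0.1]
finger_gap: 0.0299
clock: 49.85
tcp_pos: [0.5748, -0.408, 0.0606]
eef_rot: [-3.141, 0.001, 1.663]
contact_force: [-4.7, 0.2, 6.0]
finger_gap: 0.0071
t 49.85 tcp [ 574.8 -408.    60.6] rpy [-1.7999e+02  3.0000e-02  9.5310e+01] F [-4.7  0.2  6. ] gap 7.1 q [-0.63  0.63  1.43 -0.    1.08 -0.73]
[ 0.01704546  0.54480072 -0.02112737]
clock: 50.48
tcp_pos: [0.5744, -0.4079, 0.0606]
eef_rot: [-3.141, 0.001, 0.996]
contact_force: [-4.8, 0.3, 6.2]
finger_gap: 0.007
t 50.48 tcp [ 574.4 -407.9   60.6] rpy [-1.7996e+02  6.0000e-02  5.7070e+01] F [-4.8  0.3  6.2] gap 7.0 q [-0.63  0.63  1.43 -0.    1.09 -0.06]
[0.02091475 0.81909135 0.11583642]
clock: 51.1
tcp_pos: [0.5741, -0.4076, 0.0606]
eef_rot: [-3.141, 0.002, 0.369]
contact_force: [-5.6, 1.1, 7.7]
finger_gap: 0.0076
t 51.10 tcp [ 574.1 -407.6   60.6] rpy [-1.7996e+02  9.0000e-02  2.1140e+01] F [-5.6  1.1  7.7] gap 7.6 q [-0.63  0.63  1.43 -0.    1.09  0.57]
[0.07057922 0.91133275 0.11890175]
```

```bash
python3 -m creep '{"hand":[0,0,0,0,0],"delta_pos":[[0,0,0],[0,0,0],[0,0,0],[0,0,0],[0,0,0]],"rotation":[[0,0,5],[0,0,5],[0,0,5],[0,0,4],[0,0,0]]}' 70;  python3 -c "
from h import *
o=state();print(o['ft_torque'])"; python3 -m creep '{"hand":[0,0,0],"delta_pos":[[0,0,0],[0,0,0],[0,0,0]],"rotation":[[0,0,4],[0,0,3],[0,0,0]]}' 70;  python3 -c "
from h import *
o=state();print(o['ft_torque'])"
```

```text
clock: 51.72
tcp_pos: [0.574, -0.4076, 0.0607]
eef_rot: [3.141, 0.003, 0.048]
contact_force: [-5.1, 1.8, 6.5]
finger_gap: 0.007
t 51.73 tcp [ 574.  -407.6   60.7] rpy [1.7994e+02 1.7000e-01 2.7200e+00] F [-5.1  1.8  6.5] gap 7.0 q [-0.63  0.63  1.43 -0.    1.09  0.89]
[0.18568092 0.95063651 2.11281398]
clock: 52.1
tcp_pos: [0.574, -0.4076, 0.0608]
eef_rot: [3.139, 0.004, -0.07]
contact_force: [-5.9, 0.8, 7.7]
finger_gap: 0.0072
t 52.10 tcp [ 574.  -407.6   60.8] rpy [179.86   0.2   -4.01] F [-5.9  0.8  7.7] gap 7.2 q [-0.63  0.63  1.43 -0.    1.09  1.01]
[0.25029818 0.97947069 3.41332586]
```

```bash
python3 -m creep '{"hand":[0.1,0.2,0.35,0.35,0.35],"delta_pos":[[0,0,0],[0,0,0],[0,0,0],[0,0,-20],[0,0,-40]],"rotation":[[0,0,0],[0,0,0],[0,0,0],[0,0,0],[0,0,0]]}' 70; python3 -m creep '{"hand":[0.35,0.35,0.35,0.35],"delta_pos":[[0,0,-60],[0,0,-60],[0,0,0],[0,0,0]],"rotation":[[0,0,0],[0,0,0],[0,0,0],[0,0,0]]}'; python3 -c "
from h import *
state()
_,d=side.grab('side27');_,e=top.grab('top27')
for dd,cam in((d,side),(e,top)):
  C=cam.cloud(dd)[dd>0]
  for q,c in (('knob',(.4795,-.3995)),('key',(.574,-.4058))):
    m=(np.hypot(*(C[:,:2]-c).T)<0.036)&(C[:,2]>.088)&(C[:,2]<.112); hi=C[m]
    if len(hi)>5:
      cc,(w,h),a=cv2.minAreaRect((hi[:,:2]*1000).astype(np.float32)); print(q,len(hi),np.round(cc,1),round(w,1),round(h,1),round(a,1))
s=cv2.imread('pics/side27.png');t=cv2.imread('pics/top27.png')
cv2.imwrite('pics/side27z.png',cv2.resize(s[120:330,215:425],None,fx=3.5,fy=2.8,interpolation=cv2.INTER_CUBIC))
cv2.imwrite('pics/top27z.png',cv2.resize(t[130:240,130:390],None,fx=3,fy=3,interpolation=cv2.INTER_CUBIC))
"
```

```text
clock: 52.72
tcp_pos: [0.5742, -0.407, 0.1178]
eef_rot: [-3.138, 0.004, -0.083]
contact_force: [0.6, -0.6, 0.4]
finger_gap: 0.0295
clock: 53.22
tcp_pos: [0.5749, -0.4076, 0.239]
eef_rot: [-3.141, 0.001, -0.083]
contact_force: [-0.8, -0.3, -1.1]
finger_gap: 0.0297
t 53.23 tcp [ 574.9 -407.6  239. ] rpy [-1.7995e+02  3.0000e-02 -4.7300e+00] F [-0.8 -0.3 -1.1] gap 29.7 q [-0.63  0.52  1.17  0.    1.45  1.02]
knob 252 [ 477.4 -399.2] 12.6 40.3 20.4
key 167 [ 572.2 -406. ] 47.6 10.5 12.7
key 53 [ 586.7 -405.7] 26.6 9.7 10.9
```

View pics/side27z.png

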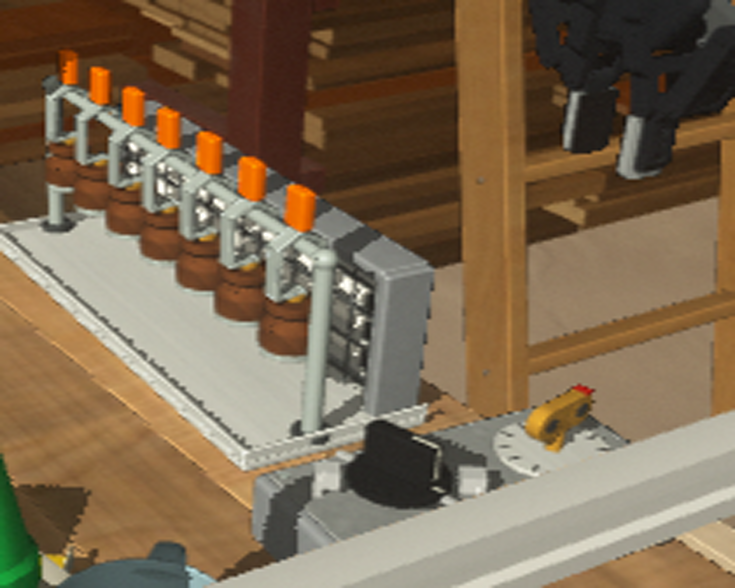

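View pics/top27z.png

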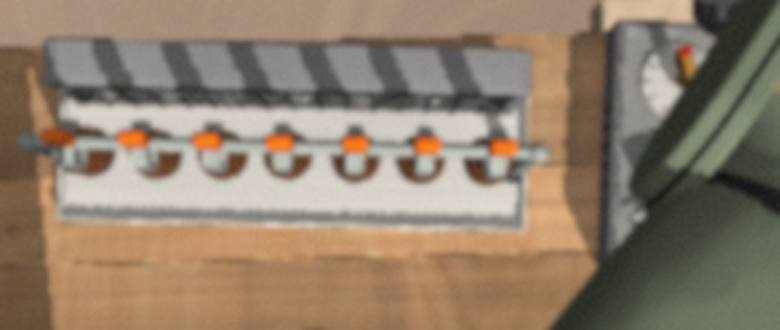

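```bash
python3 -m creep '{"hand":[0.35,0.35,0.35,0.35,0.35],"delta_pos":[[0,0,-30],[-40,-40,0],[-40,-40,0],[-40,-40,0],[-40,-40,0]],"rotation":[[0,0,0],[0,0,0],[0,0,0],[0,0,0],[0,0,0]]}'; python3 -m creep '{"hand":[0.35,0.35,0.35,0.35],"delta_pos":[[0,-50,0],[0,-50,0],[0,-40,0],[0,0,0]],"rotation":[[0,0,0],[0,0,0],[0,0,0],[0,0,0]]}'; python3 -c "
from h import *
state()
_,d=side.grab('side28');_,e=top.grab('top28')
for dd,cam,off in((d,side,(2.1,-1.5)),(e,top,(-2.1,1.5))):
  C=cam.cloud(dd)[dd>0]
  for q,c in (('knob',(.4805,-.3995)),('key',(.575,-.4058))):
    m=(np.hypot(*(C[:,:2]-c).T)<0.036)&(C[:,2]>.088)&(C[:,2]<.112); hi=C[m]
    if len(hi)>5:
      cc,(w,h),a=cv2.minAreaRect((hi[:,:2]*1000).astype(np.float32)); print(q,len(hi),np.round(np.array(cc)+off,1),round(w,1),round(h,1),round(a,1))
  for y in (.049,-.003,-.053,-.1025,-.153,-.2025,-.254):
    c=np.array([.5284+.047*y,y])-np.array(off)/1000
    m=(np.hypot(*(C[:,:2]-c).T)<0.028)&(C[:,2]>0.06)&(C[:,2]<0.21); m&=~((abs(C[:,2]-.155)<.01)&(abs(C[:,1]-c[1])>.012))
    r=fit_foot(C[m],*(c*1000),z0=67.6,yaws=[0],fitz=True); print(m.sum(),(r.x[:2]+off).round(1),end=' ')
  print()
t=cv2.imread('pics/top28.png')
cv2.imwrite('pics/top28z.png',cv2.resize(t[130:230,325:385],None,fx=5,fy=5,interpolation=cv2.INTER_CUBIC))
"
```

```text
clock: 53.95
tcp_pos: [0.4269, -0.2334, 0.2679]
eef_rot: [-3.14, 0.003, -0.082]
contact_force: [0.5, 1.3, 0.2]
finger_gap: 0.0298
clock: 54.45
tcp_pos: [0.4395, -0.0935, 0.2685]
eef_rot: [-3.141, 0.003, -0.078]
contact_force: [-0.6, -0.7, 0.0]
finger_gap: 0.0297
t 54.45 tcp [439.5 -93.5 268.5] rpy [-1.7994e+02  1.6000e-01 -4.4800e+00] F [-0.6 -0.7  0. ] gap 29.7 q [-0.24  0.08  1.72  0.    1.34  1.41]
knob 252 [ 479.5 -400.1] 12.8 40.5 16.6
key 162 [ 574.5 -407.1] 46.5 9.9 11.8
356 [530.6  48.2] 397 [528.4  -3.8] 404 [526.4 -53.7] 461 [ 524.1 -102.1] 520 [ 521.5 -153.2] 597 [ 519.1 -202.4] 670 [ 516.9 -253.8] 
knob 101 [ 480.6 -399.3] 11.2 40.9 16.7
key 105 [ 574.4 -406. ] 47.1 9.8 12.6
0 [530.7  49. ] 22 [527.1  -4.2] 76 [525.  -53.9] 131 [ 523.2 -102.5] 155 [ 521.2 -153.1] 219 [ 518.9 -203. ] 248 [ 516.5 -255.2]
```

View pics/top28z.png

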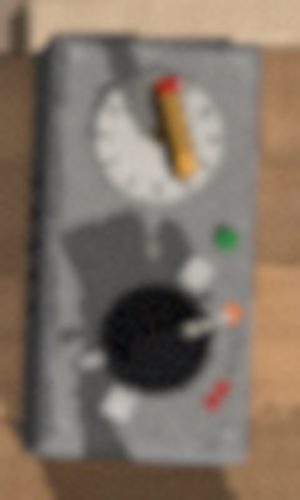

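View pics/side28.png

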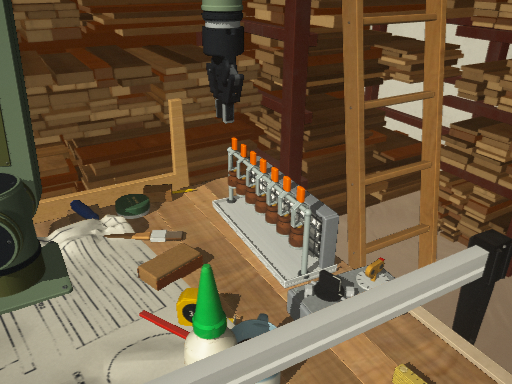

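```bash
python3 -c "
from rig import close_job
print(close_job())"
```

```text
the job is handed in; nothing more can be done
None
```

The job is done as asked and handed in at about 54.5 s; `close_job()` gave no verdict.

- **Feet:** All three standing feet now hang on the rail, one in each free gap. In the last side-camera check all seven sat about 50 mm apart, each placed foot within about 1.5 mm of midway. The neighbours had not moved measurably.
- **Heat:** I pushed the knob in about 8.6 mm, turned it about 1.19 rad clockwise and let it come out. Its white line points at the orange dot and stayed there afterwards.
- **Timer:** I wound the key in two part turns until it hit the hard stop, where the twist jumped from about 0.1 to over 2 N m. It rests about 330° (5.75 rad) from where it started. That is 0.25 rad short of the listed 6.0, which fits a key that was already slightly wound at the start.

**Disagreements:**
- The two cameras differed by about 4 mm in x and 3 mm in y, so I used their average.
- The visible fingertips sat about 25 mm above the reported tool height. I set the grip heights from the pictures and the contact forces instead.
- In the last pictures the arm hid the left end of the rail from the top camera, so only the side camera checked those feet at the end.

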